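Swap the spent battery packs in the case for charged ones

ROBOT

A 6-joint arm with a two-finger parallel gripper is mounted at the origin on the work surface. World frame = base frame: x ahead of the robot, y to its left, z up, the work surface at z = 0. Lengths are in m, angles in degrees, forces in N, time in s.
With the tool pointing down it reaches from about 0.375 to 0.9 m from the base axis. Payload 3.1 kg.
Tool frame: the origin (TCP) lies midway between the tips of the shut fingers; the grasp point (between the pads) lies 19 mm behind it; z points along the fingers, y is the line along which they close (so a half turn about z gives the same grasp; the last joint's range is limited). The gripper opens to 87 mm and grips with 3 to 60 N. Pads are 19 mm wide; open, the fingers measure 117 mm over their backs; the gripper's body (75 mm by 190 mm) begins 51 mm behind the grasp point.
Start: joints at [-81.79, 30.224, 82.088, -0, 67.689, -10.227], TCP at [0.198, -0.593, 0.184] pointing down, gripper open.
Joint ranges: [-176.69, 176.69], [-43.24, 126.21], [12.49, 139.97], [-82, 262], [0, 151.66], [-163.58, 163.58]. Speed limits (degrees/s): [159.86, 159.86, 180, 180, 180, 180].

INTERFACE

Orientations are given as a 3x3 rotation matrix whose columns are the frame's x, y, z axes.
In Python, from rig import read_state, capture, camera_info, hand_in gives the robot as it stands.
- The arm moves only by the tool drive_tool, never from a script. Its argument "motion" is a list of rows, each a list of 2 entries, a list of its own where there are three numbers: the shift along the tool's x, y, z in mm, then the turn, a rotation vector about the tool's x, y, z in rad. A call has 1 to 5 rows; each row shifts and turns the commanded pose from where the row before left it, along the tool's axes as they then stand; what a row does not reach is not made up. A row lasts 1/10 s, in which the tool goes at most 50 mm and 8.59 degrees, less where a joint would pass 70% of its speed; a pose out of reach is approached as far as the arm can. A call is refused whole if a number of a shift passes 50 or a number of a turn 0.15, either way. A call with a gripper value outside its range is refused whole. "gripper" is the opening, from 0 (shut) to 1 (fully open), set as the call begins (left out, the last holds). The fingers move at their own pace and stop on an object; the grip force is fixed at half the most. Time passes only in rows, so rows that do not move let the fingers close. It gives the time, the measured TCP pose, the force, the opening and the grip force at its end, in the units of the state.
- read_state(): the state, without advancing time (a new reading comes with each control period).
- capture(name): name is "scene" or "top" or "wrist"; returns the picture (480x640x3 uint8, red, green, blue); there is no depth.
- camera_info(name): a dict with "fovy" (degrees; the focal length in pixels is half the picture's height over the tangent of half this angle, whatever the lens; pixels are square), "cx", "cy" (the principal point, pixels), "k1" (the pictures are not rectified: a ray, as slopes to the right and down, at radius r is drawn at 1 + k1 r^2 times it, then the intrinsics apply), "xyz" and "orientation" of the camera in the world; the wrist camera has in their place "T_tool_cam" (4x4, takes a point from camera to tool coordinates, whose origin is the TCP and whose axes are the flange's). Camera axes: x right, y down, z forward; pixel columns grow to the right and rows downward; lengths in m; the calibration is good to about 2 mm. A picture is of the moment at which its call begins: read the wrist's pose just before it. camera_info takes no time and is no camera call.
- hand_in(): hands the job in; it is judged then, once.
The state is a dict: "time_s": time; "joint_positions": joint angles; "qvel": joint speeds; "tau": joint torques, N m; "position": TCP position; "tcp_rot": TCP orientation; "force": force on the tool from outside, world axes, zero at the start; "moment": the same for the moment, N m; "opening": opening from 0.0 (shut) to 1.0 (fully open); "grasp_force": force on a finger pad.
Only numpy, scipy, OpenCV 4.12 (cv2) and the standard library are available. Lean on these libraries where they do the work, as an engineer would, in place of code of your own. Each camera call takes 0.05 s, during which the arm holds its last target. There are 200 camera calls.

TASK

Swap the batteries: press the button catch of the carrying case and keep a hand on its sprung lid so that it comes up gently instead of flying open, put every charged pack from the charger into the case and every spent pack from the case into the charger, each lying home in a pocket or bay. If the charger is on, switch it off before touching any pack, and touch the packs only while it is off. Finish with the lid shut and caught and the charger switched on, and leave the other things on the bench alone.

Things in the scene. Friction and masses are not known exactly. Their poses are not given: they have to be found in the camera images.
- case: grey plastic carrying case fixed to the bench, 196 (x) x 212 (y) mm, with a flat 10 mm lid; origin at the centre of its underside, x towards the hinge (away from the robot), z up. The walls are 4 mm thick and 46 mm high. Inside lies a beige moulded insert, its top 17 mm above the origin, with four pockets 78 (x) x 46 (y) mm, 12 mm deep, centred at x = +-44, y = +-40 mm. A pack lying home in a pocket has its centre 24 mm above the origin and stands 26 mm out of the insert
- lid_hinge (a point): middle of the lid's hinge line, at the top of the case's far wall: x = 98, z = 46 mm in the case's frame, fixed; the hinge line runs along the case's y
- case_lid (a joint): lid angle, rad: 0 shut (lid top 56 mm above the bench), opens upward about the hinge line to a stop at 1.75 (a little past upright), where its spring holds it. The spring always drives it open: about 1.5 N at the front edge when shut, about 1 N on the way. Let go, it flies up: 3 rad/s once its front edge has risen 30 mm, over 6 rad/s at the stop, so something must be just above it when the catch lets go and then yield slowly, all the way to the stop
- lid_front (a point): middle of the upper front edge of the lid, 196 mm from the hinge line; moves with the lid. A 5 mm steel tongue stands out in front of it
- case_button (a joint): travel of the button catch, m: 0 out, 0.006 fully down; springs back up, 3.5 N at first and 5.6 N fully down. The lid is free once it is 0.004 down, and clear of the catch once its front edge has risen about 6 mm (let the button up before that and the catch may take it again). With the button up, pressing the lid's front edge fully down with about 10 N snaps the catch over the tongue again
- button_top (a point): centre of the top of the button: a round black button of 19 mm diameter standing up from the catch housing (60 mm wide, 45 mm high, 30 mm out from the case's near wall), at x = -115 mm in the case's frame, 66 mm above the bench when out, so 10 mm above the shut lid, whose edge is 17 mm behind the button's centre
- charger: dark grey four-bay battery charger fixed to the bench, 196 (x) x 150 (y) x 40 mm high, with a control strip 52 mm long and 34 mm high on its near side; origin at the centre of the underside of the bay block, x away from the robot, z up. Four bays 78 (x) x 46 (y) mm, 12 mm deep, centred at x = +-44, y = +-40 mm. A pack lying home in a bay has its centre 47 mm above the origin
- charger_switch (a joint): power toggle of the charger, rad: 0 off (lever leans to the charger's -y, the robot's right), 0.9 on (leans to +y, the robot's left); upright at 0.45, it flips over centre to either end, 1 to 2 N at its tip
- switch_tip (a point): centre of the 13 mm ball at the tip of the toggle lever, 32 mm from its pivot, which lies on the control strip at x = -124, y = 0, z = 36 mm in the charger's frame
- charged1_mid (a point): battery pack, a grey plastic brick 70 long x 38 wide x 38 high (mm) with rounded edges, two dark bands and a round brass contact at each end, about 0.2 kg; the point is its centre, its x axis runs along its length; any long side may face up and it may lie either way round; starts charged, in a bay of the charger (None if absent)
- charged2_mid (a point): battery pack, a grey plastic brick 70 long x 38 wide x 38 high (mm) with rounded edges, two dark bands and a round brass contact at each end, about 0.2 kg; the point is its centre, its x axis runs along its length; any long side may face up and it may lie either way round; starts charged, in a bay of the charger (None if absent)
- charged3_mid (a point): battery pack, a grey plastic brick 70 long x 38 wide x 38 high (mm) with rounded edges, two dark bands and a round brass contact at each end, about 0.2 kg; the point is its centre, its x axis runs along its length; any long side may face up and it may lie either way round; starts charged, in a bay of the charger (None if absent)
- charged4_mid (a point): battery pack, a grey plastic brick 70 long x 38 wide x 38 high (mm) with rounded edges, two dark bands and a round brass contact at each end, about 0.2 kg; the point is its centre, its x axis runs along its length; any long side may face up and it may lie either way round; starts charged, in a bay of the charger (None if absent)
- spent1_mid (a point): battery pack, a grey plastic brick 70 long x 38 wide x 38 high (mm) with rounded edges, two dark bands and a round brass contact at each end, about 0.2 kg; the point is its centre, its x axis runs along its length; any long side may face up and it may lie either way round; starts spent, in a pocket of the shut case (None if absent)
- spent2_mid (a point): battery pack, a grey plastic brick 70 long x 38 wide x 38 high (mm) with rounded edges, two dark bands and a round brass contact at each end, about 0.2 kg; the point is its centre, its x axis runs along its length; any long side may face up and it may lie either way round; starts spent, in a pocket of the shut case (None if absent)
- spent3_mid (a point): battery pack, a grey plastic brick 70 long x 38 wide x 38 high (mm) with rounded edges, two dark bands and a round brass contact at each end, about 0.2 kg; the point is its centre, its x axis runs along its length; any long side may face up and it may lie either way round; starts spent, in a pocket of the shut case (None if absent)
- spent4_mid (a point): battery pack, a grey plastic brick 70 long x 38 wide x 38 high (mm) with rounded edges, two dark bands and a round brass contact at each end, about 0.2 kg; the point is its centre, its x axis runs along its length; any long side may face up and it may lie either way round; starts spent, in a pocket of the shut case (None if absent)
- adapter: black plug-in power adapter, 62 x 36 x 30 mm, not part of the job; origin at its underside
- screwdriver: screwdriver, 160 mm, not part of the job; origin at its underside
- tape: white roll of tape, 96 mm across, 19 mm high, not part of the job; origin at its underside
- mug: white mug, 80 mm across, 92 mm high, not part of the job; origin at its underside
- drive: aluminium disk drive lying flat, 100 x 70 x 15 mm, not part of the job; origin at its underside
- screw_box: cardboard box, 95 x 65 x 45 mm, not part of the job; origin at its underside
Things that resemble listed ones, but are neither listed nor needed, are in the scene too. Leave any pink look-alike of the part that bears charged1_mid alone.

How it is judged:
By the outcome, as a careful person would: the job done as asked, in the order asked, and still so for the second after the job is handed in, with the robot touching nothing.
Of charged1, charged2, charged3, charged4 only 2 to 3 are there at a start; the rules pass over those that are not, and their reading is None.
Of spent1, spent2, spent3, spent4 only 1 to 2 are there at a start; the rules pass over those that are not, and their reading is None.
At some moment in a run one of charged1, charged2, charged3, charged4, spent1, spent2, spent3, spent4 may be knocked a few centimetres aside while the robot is not near it.
Once in a run the grip may slacken for a moment while it holds something.
It also fails if it takes over 210 s, if anything falls off the work surface, if the arm or the gripper's body presses on something with over 40 N, if the wrist force passes 120 N, or if a joint passes its speed limit or range.

## Working session

There is one attempt and no reset: what is moved stays moved. The work goes in short steps, Python scripts to look and compute and a tool call to move; the robot and the scene stay as the last step left them, time stands still between calls to the robot, and variables do not carry over. Pictures are saved under pics/ and viewed, at most 14 in all, crops included, and the job is handed in when it is done.

Besides the shell and the picture viewer there is one more tool, called after "Emit:" as name(argument=value, ...), one argument or row to a line, values as JSON. drive_tool: Moves the arm, as the interface text tells. Its arguments: {"type":"object","properties":{"motion":{"type":"array","items":{"type":"array"}},"gripper":{"type":"number"}},"required":["motion"]}

```bash
mkdir -p pics; ls; python3 - <<'E'
from rig import *
import cv2,numpy as np
np.set_printoptions(precision=4,suppress=True)
s=read_state()
print(s)
for n in("scene","top","wrist"):
    print(n,camera_info(n))
    cv2.imwrite(f"pics/{n}0.png",capture(n)[:,:,::-1])
E
```

```text
pics
{'time_s': 0.0, 'joint_positions': array([-81.7912,  30.2768,  82.1563,   0.0004,  67.6886, -10.2278]), 'qvel': array([ 0.0075,  0.0284, -0.0417,  0.0307,  0.0236, -0.026 ]), 'tau': array([ -0.0011, -44.0048, -17.6592,   0.0633,   0.0583,  -0.0001]), 'position': array([ 0.1976, -0.5921,  0.1826]), 'tcp_rot': array([[ 0.9487,  0.3163, -0.0003],
       [ 0.3163, -0.9487,  0.0021],
       [ 0.0004, -0.0021, -1.    ]]), 'force': array([ 0.444 ,  1.0499, -0.1024]), 'moment': array([ 0.0071, -0.0214, -0.0147]), 'grasp_force': 0.0, 'opening': 1.0036580336077836}
scene {'fovy': 45.85761874258251, 'cx': 320.30403562602913, 'cy': 242.40001250356903, 'k1': -0.03395701116983867, 'xyz': array([1.2447, 0.3717, 0.8942]), 'orientation': array([[-0.405 ,  0.645 , -0.6481],
       [ 0.9142,  0.2743, -0.2982],
       [-0.0146, -0.7132, -0.7008]])}
top {'fovy': 44.45294771536051, 'cx': 322.1360043006793, 'cy': 236.59996629061374, 'k1': -0.027620177223002557, 'xyz': array([0.1904, 0.0081, 1.5097]), 'orientation': array([[ 0.0157, -0.9833,  0.1812],
       [-0.9998, -0.0173, -0.0071],
       [ 0.0101, -0.1811, -0.9834]])}
wrist {'fovy': 69.09542604221839, 'cx': 319.7035053246561, 'cy': 241.16697425902365, 'k1': -0.009508933481329545, 'T_tool_cam': array([[-0.0006, -0.9547, -0.2975,  0.0813],
       [ 1.    , -0.0008,  0.0007, -0.0003],
       [-0.0009, -0.2975,  0.9547, -0.1996],
       [ 0.    ,  0.    ,  0.    ,  1.    ]])}
```

View pics/top0.png

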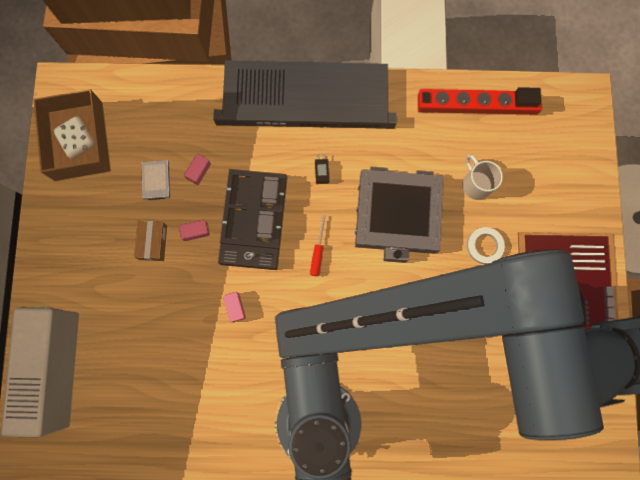

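View pics/scene0.png

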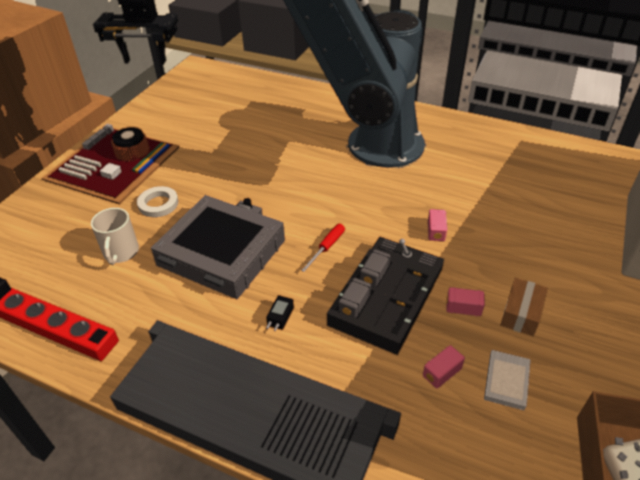

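```bash
cat > h.py <<'E'
from rig import *
import cv2,numpy as np
np.set_printoptions(precision=4,suppress=True)
def pose(name):
    c=camera_info(name)
    if name!="wrist": return c,np.array(c["orientation"]),np.array(c["xyz"])
    s=read_state(); T=np.array(c["T_tool_cam"]); R=np.array(s["tcp_rot"])
    return c,R@T[:3,:3],R@T[:3,3]+np.array(s["position"])
def snap(name,fn):
    P=pose(name); im=capture(name)[:,:,::-1].copy(); cv2.imwrite(fn,im); np.savez(fn+".npz",R=P[1],p=P[2]); return P,im
def load(name,fn):
    z=np.load(fn+".npz"); return camera_info(name),z["R"],z["p"]
def onz(P,uv,z):
    c,R,p=P; f=240/np.tan(np.radians(c["fovy"]/2)); uv=np.atleast_2d(np.array(uv,float))
    K=np.array([[f,0,c["cx"]],[0,f,c["cy"]],[0,0,1]])
    n=cv2.undistortPoints(uv.reshape(-1,1,2),K,np.array([c["k1"],0,0,0,0.])).reshape(-1,2)
    d=np.c_[n,np.ones(len(n))]@R.T
    return p+d*((np.broadcast_to(z,len(d))-p[2])/d[:,2])[:,None]
def proj(P,X):
    c,R,p=P; f=240/np.tan(np.radians(c["fovy"]/2)); q=(np.atleast_2d(X)-p)@R; n=q[:,:2]/q[:,2:]
    return n*(1+c["k1"]*(n**2).sum(1))[:,None]*f+[c["cx"],c["cy"]]
def st():
    s=read_state(); R=s["tcp_rot"]; print("t%.1f"%s["time_s"],"tcp",s["position"]*1000,"head %.1f"%np.degrees(np.arctan2(R[1,0],R[0,0])),"F",s["force"],"op %.3f"%s["opening"],"gf %.1f"%s["grasp_force"],"q",s["joint_positions"].round(0)); return s
def go(x,y,z):
    "tool-frame shift in mm to bring TCP to x,y,z (m)"
    s=read_state(); print("shift",(s["tcp_rot"].T@(np.array([x,y,z])-s["position"])*1000).round(1))
E
python3 - <<'E'
from h import *
P=pose("top")
print(onz(P,[(400,209),(363,171),(442,171),(439,250),(357,247)],.056)) 
print(onz(P,[(249,256),(270,190),(264,225)],.06))
print(onz(P,[(229,170),(287,175),(279,250)],.04))
E
```

```text
[[ 0.5332 -0.1993  0.056 ]
 [ 0.6318 -0.1048  0.056 ]
 [ 0.6358 -0.3088  0.056 ]
 [ 0.4293 -0.2967  0.056 ]
 [ 0.4333 -0.0903  0.056 ]]
[[0.4052 0.1792 0.06  ]
 [0.5759 0.1323 0.06  ]
 [0.4847 0.1444 0.06  ]]
[[0.6329 0.2422 0.04  ]
 [0.6222 0.0912 0.04  ]
 [0.4249 0.1062 0.04  ]]
```

Emit:
drive_tool(
  motion=[
    [[0,0,-35],[0,0,-0.14]],
    [[0,0,-35],[0,0,-0.14]],
    [[0,0,-35],[0,0,-0.14]],
    [[0,0,-35],[0,0,-0.14]],
    [[0,0,-35],[0,0,-0.14]],
  ],
  gripper=0.0,
)

```text
time_s: 0.65
position: [0.1976, -0.5924, 0.3596]
tcp_rot: [[0.517, 0.856, -0.0], [0.856, -0.517, 0.001], [0.001, -0.001, -1.0]]
force: [0.0, 0.1, 0.2]
opening: 0.628
grasp_force: 0.0
```

Emit:
drive_tool(
  motion=[
    [[0,0,0],[0,0,-0.14]],
    [[0,0,0],[0,0,-0.14]],
    [[0,0,0],[0,0,-0.14]],
    [[0,0,0],[0,0,-0.135]],
  ],
)

```text
time_s: 1.05
position: [0.1976, -0.5925, 0.3581]
tcp_rot: [[-0.012, 1.0, -0.0], [1.0, 0.012, 0.001], [0.001, -0.0, -1.0]]
force: [-0.1, -0.3, -0.0]
opening: 0.263
grasp_force: 0.0
```

Emit:
drive_tool(
  motion=[
    [[40,30,0],[0,0,0]],
    [[40,30,0],[0,0,0]],
    [[45,30,0],[0,0,0]],
    [[45,30,0],[0,0,0]],
    [[45,30,0],[0,0,0]],
  ],
)

```text
time_s: 1.55
position: [0.3403, -0.3852, 0.3582]
tcp_rot: [[-0.005, 1.0, -0.0], [1.0, 0.005, 0.001], [0.001, -0.0, -1.0]]
force: [0.3, -0.6, 0.9]
opening: 0.008
grasp_force: 0.0
```

Emit:
drive_tool(
  motion=[
    [[45,30,0],[0,0,0]],
    [[45,30,0],[0,0,0]],
    [[45,30,0],[0,0,0]],
    [[45,30,0],[0,0,0]],
    [[45,30,0],[0,0,0]],
  ],
)

```text
time_s: 2.05
position: [0.4777, -0.1764, 0.3585]
tcp_rot: [[-0.006, 1.0, -0.0], [1.0, 0.006, -0.0], [-0.0, -0.0, -1.0]]
force: [1.6, -0.9, 0.2]
opening: 0.006
grasp_force: 0.0
```

Emit:
drive_tool(
  motion=[
    [[45,0,0],[0,0,0]],
    [[45,0,0],[0,0,0]],
    [[45,0,0],[0,0,0]],
    [[18,0,0],[0,0,0]],
    [[0,0,0],[0,0,0]],
  ],
)

```text
time_s: 2.55
position: [0.4755, -0.0227, 0.3585]
tcp_rot: [[-0.01, 1.0, -0.001], [1.0, 0.01, 0.001], [0.001, -0.001, -1.0]]
force: [-0.1, 0.1, 1.0]
opening: 0.005
grasp_force: 0.0
```

```bash
python3 - <<'E'
from h import *
st(); snap("wrist","pics/w1.png")
E
```

```text
t2.5 tcp [475.4609 -22.749  358.4627] head 90.6 F [-0.08    0.0806  0.9585] op 0.005 gf 0.0 q [-16.   8.  87.   0.  84. -17.]
```

View pics/w1.png

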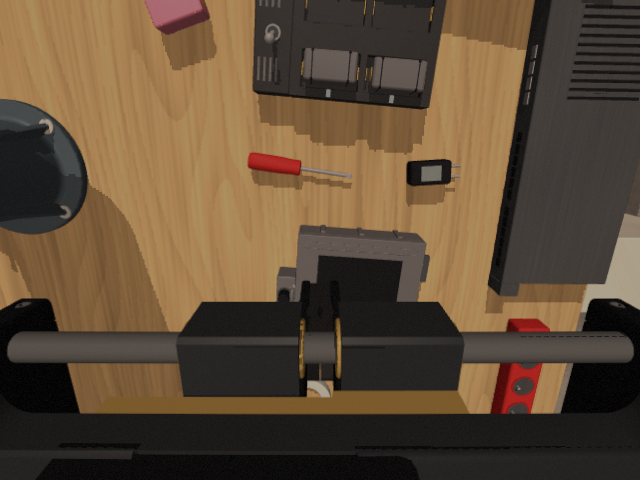

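```bash
python3 - <<'E'
from h import *
W=load("wrist","pics/w1.png")
cc=onz(W,[(255,93),(428,107)],.038); print("charger right corners",cc)
print("case left corners",onz(W,[(299,227),(424,236)],.056))
T=pose("top")
# charger frame from right edge: corners (-150,-75) near strip, (98,-75)
a=np.radians(-4.3)
for yaw in (-4.3,):
    d=cc[1]-cc[0]; a=np.arctan2(d[1],d[0]); print("yaw",np.degrees(a),np.linalg.norm(d[:2]))
    R=np.array([[np.cos(a),-np.sin(a)],[np.sin(a),np.cos(a)]])
    o=cc[1][:2]-R@[.098,-.075]; print("o",o)
    for nm,t in(("off",-.45),("on",.45)):
        b=np.r_[o+R@[-.124,.032*np.sin(t)],.036+.032*np.cos(t)]
        print(nm,b,proj(W,b),proj(T,b),proj(pose("scene"),b))
    b=np.r_[o+R@[-.124,0],.036];print("pivot",proj(W,b),proj(pose("scene"),b))
im=cv2.imread("pics/w1.png")[0:120,220:460]; im2=cv2.imread("pics/scene0.png")[220:340,320:460]
cv2.imwrite("pics/c1.png",np.vstack([cv2.resize(im,(720,360)),cv2.resize(im2,(280,240))[:,:].copy() if 0 else cv2.copyMakeBorder(cv2.resize(im2,(280,240)),0,0,0,440,0)]))
E
```

```text
charger right corners [[0.3842 0.1105 0.038 ]
 [0.6253 0.0948 0.038 ]]
case left corners [[ 0.4446 -0.0758  0.056 ]
 [ 0.6325 -0.088   0.056 ]]
yaw -3.7184872925012677 0.24160196390944025
o [0.5324 0.176 ]
off [0.4077 0.1702 0.0648] [[267.8575  39.8513]] [[252.434  254.7808]] [[400.2173 240.6714]]
on [0.4095 0.198  0.0648] [[268.5806  14.7129]] [[241.2888 253.8692]] [[412.7488 244.8989]]
pivot [[271.2478  33.6176]] [[405.2078 252.4863]]
```

View pics/c1.png

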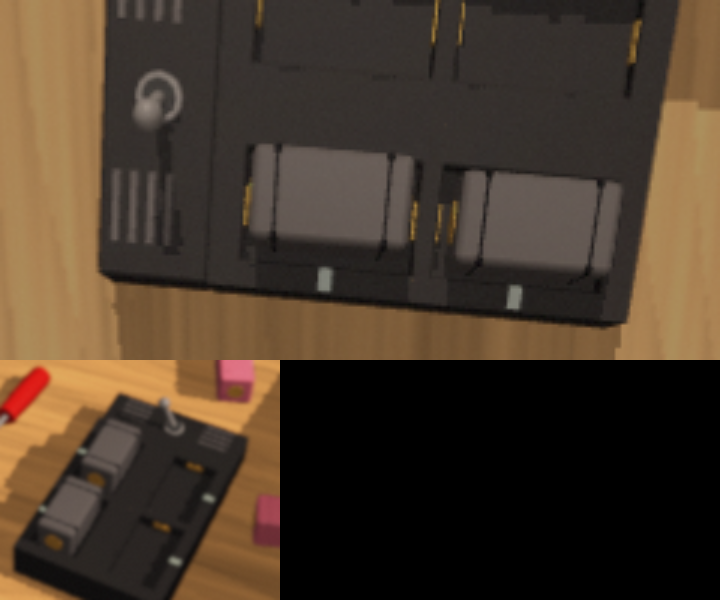

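Emit:
drive_tool(
  motion=[
    [[-50,0,0],[0,0,0]],
    [[-50,0,0],[0,0,0]],
    [[-50,0,0],[0,0,0]],
    [[-50,0,0],[0,0,0]],
    [[-40,0,0],[0,0,0]],
  ],
  gripper=1.0,
)

```text
time_s: 3.1
position: [0.4766, -0.27, 0.3582]
tcp_rot: [[-0.003, 1.0, -0.0], [1.0, 0.003, -0.001], [-0.001, -0.0, -1.0]]
force: [0.6, 0.2, 0.7]
opening: 0.372
grasp_force: 0.0
```

Emit:
drive_tool(
  motion=[
    [[0,0,0],[0,0,0]],
    [[0,0,0],[0,0,0]],
  ],
)

```text
time_s: 3.3
position: [0.4767, -0.2674, 0.3577]
tcp_rot: [[-0.002, 1.0, -0.001], [1.0, 0.002, 0.001], [0.001, -0.001, -1.0]]
force: [-0.2, 0.7, 0.1]
opening: 0.561
grasp_force: 0.0
```

```bash
python3 - <<'E'
from h import *
st(); P,im=snap("wrist","pics/w2.png")
cv2.imwrite("pics/c2.png",cv2.resize(im[60:310,200:500],(720,600),interpolation=cv2.INTER_CUBIC))
E
```

```text
t3.3 tcp [ 476.6882 -267.4303  357.7408] head 90.1 F [-0.2397  0.6685  0.0674] op 0.561 gf 0.0 q [-41.  15.  79.   0.  86. -41.]
```

View pics/c2.png

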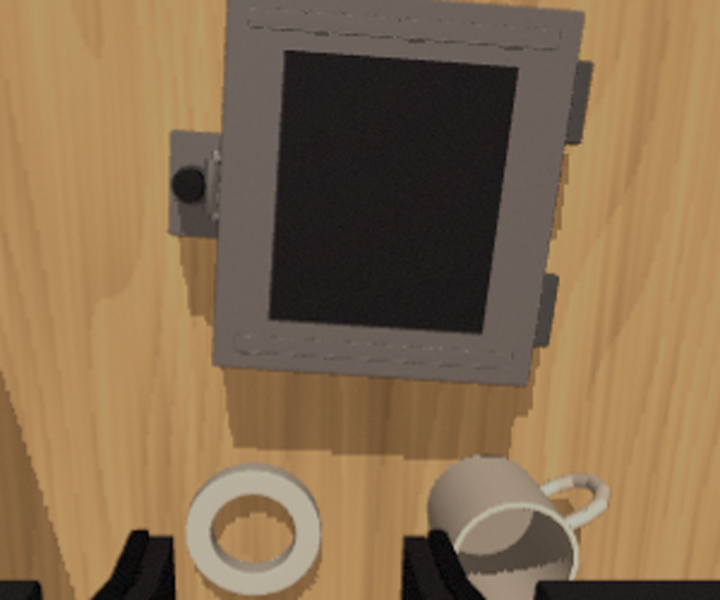

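```bash
python3 - <<'E'
from h import *
P=load("wrist","pics/w2.png")
f=lambda l:np.array(l)/2.4+[200,60]
L=onz(P,f([(214,366),(528,385),(583,12)]),.056)
K=onz(P,f([(285,51),(518,67),(483,333),(270,320)]),.056)
B=onz(P,f([(188,185)]),.066)
print(L,K,K.mean(0),B)
for v in (L[1]-L[0],L[2]-L[1],K[1]-K[0],K[2]-K[3],K[0]-K[3],K[1]-K[2]): print(np.degrees(np.arctan2(v[1],v[0])),np.linalg.norm(v))
st()
E
```

```text
[[ 0.4311 -0.2979  0.056 ]
 [ 0.6245 -0.3096  0.056 ]
 [ 0.6366 -0.1007  0.056 ]] [[ 0.4745 -0.1207  0.056 ]
 [ 0.6034 -0.1285  0.056 ]
 [ 0.5944 -0.2772  0.056 ]
 [ 0.4655 -0.2695  0.056 ]] [ 0.5345 -0.199   0.056 ] [[ 0.4199 -0.1914  0.066 ]]
-3.461580020578027 0.19379276193426254
86.692718685747 0.20920088247111757
-3.4668400948428393 0.12919605316108768
-3.420646885235626 0.1291463601848977
86.56015748951705 0.14908384407553674
86.54104890481945 0.1489797081053455
t3.4 tcp [ 476.8539 -266.1155  358.0053] head 90.2 F [-0.5733 -0.1885 -0.1907] op 0.604 gf 0.0 q [-41.  15.  79.   0.  86. -41.]
```

```bash
cat >> h.py <<'E'
def frame(o,yaw):
    a=np.radians(yaw); c,s=np.cos(a),np.sin(a)
    return lambda x,y=0,z=0:(np.r_[o[0]+c*x/1000-s*y/1000,o[1]+s*x/1000+c*y/1000,z/1000])
case=frame((.5345,-.1990),-3.45)
chg=frame((.531,.1755),-3.8)
def rel(x,y,z,fr,head):
    "shift in tool frame (ideal, vertical, heading given) from current TCP to frame point in mm"
    s=read_state(); h=np.radians(head); d=(fr(x,y,z)-s["position"])*1000
    print("shift",np.round([d[0]*np.cos(h)+d[1]*np.sin(h), d[0]*np.sin(h)-d[1]*np.cos(h), -d[2]],1))
E
python3 -c "
from h import *
rel(-66,0,80,case,86.55)"
```

```text
shift [ 70.5 -12.5 278. ]
```

Emit:
drive_tool(
  motion=[
    [[0,0,0],[0,0,0.063]],
    [[35,-6,45],[0,0,0]],
    [[35,-6,45],[0,0,0]],
    [[0,0,45],[0,0,0]],
    [[0,0,45],[0,0,0]],
  ],
)

```text
time_s: 3.85
position: [0.4707, -0.2016, 0.1897]
tcp_rot: [[0.054, 0.999, 0.002], [0.999, -0.054, -0.001], [-0.001, 0.002, -1.0]]
force: [0.3, -1.0, -0.6]
opening: 0.984
grasp_force: 0.0
```

Emit:
drive_tool(
  motion=[
    [[0,0,45],[0,0,0]],
    [[0,0,40],[0,0,0]],
    [[0,0,5],[0,0,0]],
    [[0,0,0],[0,0,0]],
  ],
)

```text
time_s: 4.25
position: [0.4703, -0.2028, 0.0999]
tcp_rot: [[0.056, 0.998, -0.002], [0.998, -0.056, 0.001], [0.001, -0.002, -1.0]]
force: [-0.0, 0.3, -1.2]
opening: 1.001
grasp_force: 0.0
```

```bash
python3 -c "
from h import *
st();rel(-66,0,70,case,86.55)
for n in('scene','wrist','top'): snap(n,'pics/p_%s.png'%n)
a=cv2.imread('pics/p_scene.png')[130:330,100:340];b=cv2.imread('pics/p_wrist.png')
P=load('scene','pics/p_scene.png')
print(proj(P,[case(-115,0,66),case(-15,0,56)]))
cv2.imwrite('pics/c3.png',np.hstack([cv2.resize(a,(400,333)),cv2.resize(b[:,:],(400,333))]))"
```

```text
t4.2 tcp [ 470.335  -202.7983   99.9244] head 86.8 F [-0.003   0.3303 -1.2279] op 1.001 gf 0.0 q [-36.  29. 103.   0.  49. -33.]
shift [ 7.7 -2.2 29.9]
[[245.545  199.9351]
 [221.0219 230.2777]]
```

View pics/c3.png

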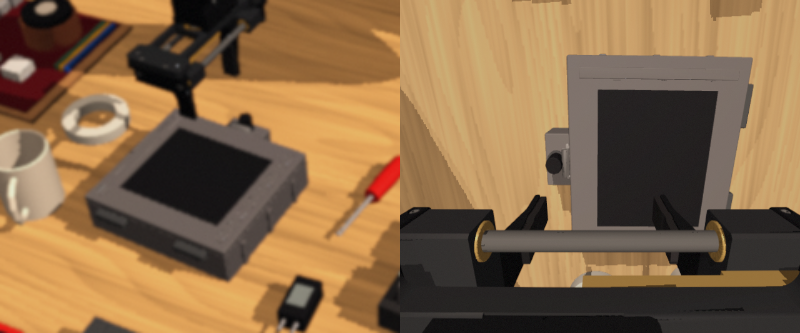

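```bash
python3 -c "
from h import *
s=st();P=load('scene','pics/p_scene.png');T=s['tcp_rot'];p=s['position']
for y in(-.0435,.0435):
  for z in (0,-.07): print(y,z,(proj(P,p+T@[0,y,z])-[100,130])*1.667, (proj(pose('wrist'),p+T@[0,y,z])*[.625,.694]+[400,0]))
snap('scene','pics/p2.png'); print(np.abs(cv2.imread('pics/p2.png').astype(int)-cv2.imread('pics/p_scene.png')).mean())
"
```

```text
t4.4 tcp [ 472.3865 -204.6821  102.3159] head 86.8 F [ 0.2624 -0.0878 -0.4135] op 1.000 gf 0.0 q [-36.  29. 103.   0.  49. -33.]
-0.0435 0 [[229.6431  97.9928]] [[556.7012 188.6078]]
-0.0435 -0.07 [[223.5511  55.2091]] [[537.5312 232.2776]]
0.0435 0 [[192.132  136.7598]] [[644.7678 188.4846]]
0.0435 -0.07 [[184.1531  93.5602]] [[665.1192 232.0551]]
1.0343999565972222
```

View pics/p2.png

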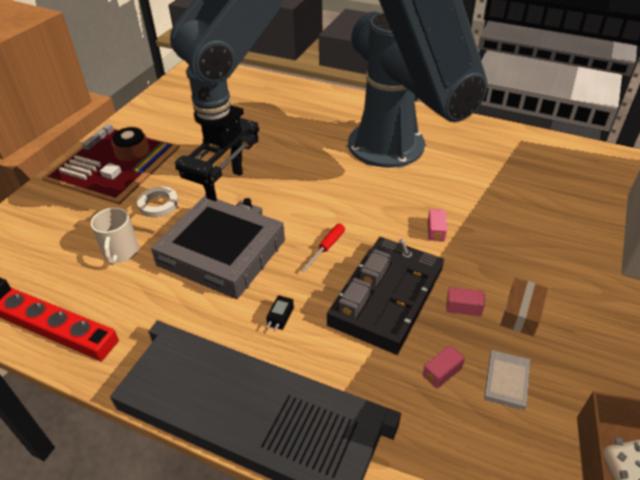

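```bash
python3 -c "
from h import *
for i in range(3): rel(-66,0,70,case,86.55)
im=cv2.imread('pics/p2.png')[120:220,170:290]
g=im.max(2); 
for r in range(40,100,3): print(r+120,''.join('#' if v<45 else ('+' if v<70 else '.') for v in g[r]))
"
```

```text
shift [ 9.5 -4.3 32.3]
shift [ 9.5 -4.3 32.3]
shift [ 9.5 -4.3 32.3]
160 .......+#+++##################++.......+#####+...............+#########+................................................
163 ......######+++###########################+...................#########.................................................
166 ......####################################....................+########+................................................
169 .......+###################+++####+################+...........#########................................................
172 .........+#########################################............+########................................................
175 ...........########################################.....................................................................
178 ...............+#########################+.+###+........................................................................
181 ........................+###################+...........................................................................
184 ...........................
[... 768 characters left out ...]
............................+######........................................
205 .............................................................................++##+......................................
208 ....................................+####++.............................................................................
211 .................................+###############+++....................................................................
214 ..............................+###########################++............................................................
217 ...........................+######################################+++...................................................
```

Emit:
drive_tool(
  motion=[
    [[9,-4,10],[0,0,0]],
    [[0,0,10],[0,0,0]],
    [[0,0,5],[0,0,0]],
    [[0,0,0],[0,0,0]],
  ],
)

```text
time_s: 4.85
position: [0.4672, -0.1949, 0.0749]
tcp_rot: [[0.057, 0.998, -0.0], [0.998, -0.057, 0.0], [0.0, -0.0, -1.0]]
force: [0.0, 0.1, 0.3]
opening: 1.003
grasp_force: 0.0
```

```bash
python3 -c "
from h import *
s=st(); snap('scene','pics/p3.png');P=load('scene','pics/p3.png');snap('wrist','pics/w3.png')
T=s['tcp_rot'];p=s['position']
for y in(-.051,.051): print(proj(P,p+T@[0,y,0]),proj(pose('wrist'),p+T@[0,y,0]))
a=cv2.imread('pics/p3.png')[130:250,160:300];b=cv2.imread('pics/w3.png')[180:400,150:500]
cv2.imwrite('pics/c4.png',np.vstack([cv2.resize(a,(420,360)),cv2.resize(b,(420,240))]))
"
```

```text
t4.8 tcp [ 467.2255 -194.8588   74.8533] head 86.7 F [0.0361 0.0563 0.266 ] op 1.003 gf 0.0 q [-35.  31. 105.  -0.  44. -32.]
[[245.9157 196.0446]] [[238.12  271.261]]
[[220.2866 223.51  ]] [[403.074  270.9784]]
```

View pics/c4.png

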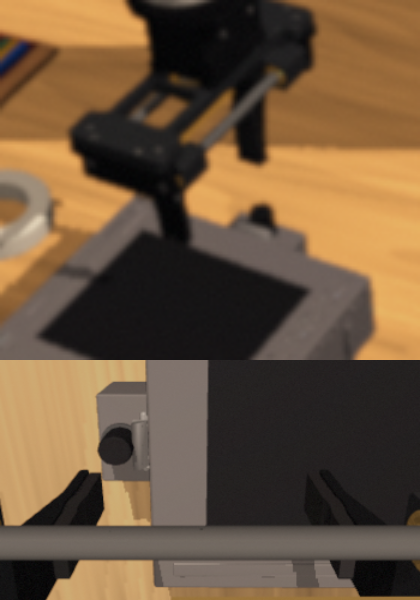

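Emit:
drive_tool(
  motion=[
    [[-1,0,4],[0,0,0]],
    [[0,0,3],[0,0,0]],
    [[0,0,2],[0,0,0]],
    [[0,0,0],[0,0,0]],
  ],
)

```text
time_s: 5.35
position: [0.4669, -0.1955, 0.0657]
tcp_rot: [[0.057, 0.998, -0.001], [0.998, -0.057, 0.0], [0.0, -0.001, -1.0]]
force: [0.8, 0.8, 0.8]
opening: 0.997
grasp_force: 0.0
```

Emit:
drive_tool(
  motion=[
    [[0,0,2],[0,0,0]],
    [[0,0,0],[0,0,0]],
  ],
)

```text
time_s: 5.55
position: [0.467, -0.1955, 0.0639]
tcp_rot: [[0.057, 0.998, -0.0], [0.998, -0.057, 0.0], [0.0, -0.0, -1.0]]
force: [0.4, -0.7, -0.3]
opening: 1.001
grasp_force: 0.0
```

```bash
python3 -c "
from h import *
s=st(); snap('scene','pics/p4.png')
a=cv2.imread('pics/p4.png')[130:250,160:300]
cv2.imwrite('pics/c5.png',cv2.resize(a,(420,360)))
"
```

```text
t5.5 tcp [ 467.0095 -195.5271   63.8673] head 86.7 F [ 0.3611 -0.7109 -0.3468] op 1.001 gf 0.0 q [-35.  32. 105.   0.  43. -32.]
```

View pics/c5.png

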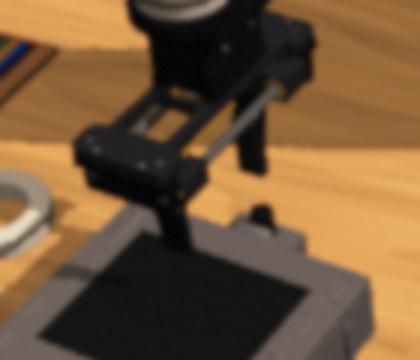

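```bash
python3 -c "
from h import *
S=load('scene','pics/p3.png');W=load('wrist','pics/w3.png')
for sc,wr in(((244,183),(229,283)),((220,209),(412,283))):
  a=onz(S,sc,0)[0];b=onz(W,wr,0)[0]
  u=a-S[2];v=b-W[2];u/=np.linalg.norm(u);v/=np.linalg.norm(v)
  t=np.linalg.lstsq(np.c_[u,-v],W[2]-S[2],rcond=None)[0]
  print(S[2]+u*t[0],W[2]+v*t[1])
"
```

```text
[ 0.4252 -0.1862  0.1206] [ 0.423  -0.1803  0.1188]
[ 0.515  -0.194   0.1148] [ 0.5138 -0.1887  0.1121]
```

Emit:
drive_tool(
  motion=[
    [[0,0,2],[0,0,0]],
    [[0,0,2],[0,0,0]],
    [[0,0,0],[0,0,0]],
  ],
)

```text
time_s: 5.9
position: [0.4669, -0.1955, 0.0598]
tcp_rot: [[0.057, 0.998, -0.0], [0.998, -0.057, 0.0], [0.0, -0.0, -1.0]]
force: [1.2, 0.5, -0.9]
opening: 1.001
grasp_force: 0.0
```

Emit:
drive_tool(
  motion=[
    [[0,0,5],[0,0,0]],
    [[0,0,5],[0,0,0]],
    [[0,0,5],[0,0,0]],
    [[0,0,0],[0,0,0]],
  ],
)

```text
time_s: 6.3
position: [0.4665, -0.1952, 0.0442]
tcp_rot: [[0.057, 0.998, -0.002], [0.998, -0.057, 0.001], [0.001, -0.002, -1.0]]
force: [-0.8, -0.3, 0.1]
opening: 1.002
grasp_force: 0.0
```

```bash
python3 -c "
from h import *
s=st(); snap('scene','pics/p5.png')
a=cv2.imread('pics/p5.png')[130:250,160:300]
g=a.max(2)
for r in range(20,90,3): print(r+130,''.join('#' if v<45 else ('+' if v<70 else '.') for v in g[r]))
"
```

```text
t6.3 tcp [ 466.5144 -195.2171   44.1514] head 86.7 F [-0.823  -0.3306  0.0536] op 1.002 gf 0.0 q [-35.  34. 106.   0.  40. -32.]
150 +..++#+............................................######################################################+..................................
153 +#+................................................+#####################################################+..................................
156 ....................................................####################################################+...................................
159 .....................................................####################################################...................................
162 .....................................................####################################################...................................
165 ....................................................+####################################+....+######+......................................
168 ...................................................#######+...+++########################+......+
[... 1808 characters left out ...]
...........................################+...........................+................................................
210 ............................................+###################............................................................................
213 .........................................+#######################++.........................................................................
216 ......................................+##################################+++................................................................
219 ......................+............+#############################################+++........................................................
```

Emit:
drive_tool(
  motion=[
    [[0,0,4],[0,0,0]],
    [[0,0,4],[0,0,0]],
    [[0,0,2],[0,0,0]],
    [[0,0,0],[0,0,0]],
  ],
)

```text
time_s: 6.75
position: [0.4669, -0.1955, 0.0347]
tcp_rot: [[0.057, 0.998, -0.001], [0.998, -0.057, 0.0], [0.0, -0.001, -1.0]]
force: [0.1, 0.7, -1.3]
opening: 1.0
grasp_force: 0.0
```

Emit:
drive_tool(
  motion=[
    [[0,0,2],[0,0,0]],
    [[0,0,2],[0,0,0]],
    [[0,0,0],[0,0,0]],
  ],
)

```text
time_s: 7.05
position: [0.467, -0.1955, 0.0308]
tcp_rot: [[0.057, 0.998, -0.0], [0.998, -0.057, 0.0], [0.0, -0.0, -1.0]]
force: [-0.0, 0.5, -1.1]
opening: 0.998
grasp_force: 0.0
```

Emit:
drive_tool(
  motion=[
    [[0,0,2],[0,0,0]],
    [[0,0,2],[0,0,0]],
    [[0,0,0],[0,0,0]],
  ],
)

```text
time_s: 7.35
position: [0.4672, -0.1957, 0.0271]
tcp_rot: [[0.057, 0.998, 0.0], [0.998, -0.057, -0.0], [-0.0, 0.0, -1.0]]
force: [0.5, 0.4, 2.2]
opening: 1.001
grasp_force: 1.1
```

```bash
python3 -c "
from h import *
s=st(); snap('scene','pics/p6.png')
a=cv2.imread('pics/p6.png')[130:250,160:300]
g=a.max(2)
for r in range(50,90,2): print(r+130,''.join('#' if v<45 else ('+' if v<70 else '.') for v in g[r]))
snap('wrist','pics/w6.png')
"
```

```text
t7.3 tcp [ 467.1865 -195.6745   27.07  ] head 86.7 F [0.5148 0.3579 2.1956] op 1.001 gf 1.1 q [-35.  36. 106.  -0.  38. -32.]
180 ...............................................######++##+...+##############.....###+.......................................................
182 .............................................+####++++#+..........+#######......+#+....+#...................................................
184 ...........................................+####++.+++............+#####.............+###...................................................
186 ........................................++#####+.................+####.............+#####...................................................
188 ................................+#############+................+####.............+#######...................................................
190 ..............................+#+++##############+...........+####+..............########...................................................
192 ............................+####+###################++...+#####+................+#######...........
[... 1225 characters left out ...]
...............++.....+####################+#+..........................................................................
212 .................................++.......+######################+..........................................................................
214 ...............................++.......+###########################++......................................................................
216 ..............................++......+##################################+++................................................................
218 .............................++.....+##########################################++...........................................................
```

Emit:
drive_tool(
  motion=[
    [[0,0,1.5],[0,0,0]],
    [[0,0,1.5],[0,0,0]],
    [[0,0,0],[0,0,0]],
  ],
)

```text
time_s: 7.75
position: [0.4672, -0.1957, 0.0242]
tcp_rot: [[0.057, 0.998, 0.0], [0.998, -0.057, -0.0], [-0.0, 0.0, -1.0]]
force: [-0.1, 1.0, 6.4]
opening: 0.999
grasp_force: 3.2
```

Emit:
drive_tool(
  motion=[
    [[0,0,1],[0,0,0]],
    [[0,0,0.5],[0,0,0]],
    [[0,0,0],[0,0,0]],
  ],
)

```text
time_s: 8.05
position: [0.4672, -0.1957, 0.0229]
tcp_rot: [[0.057, 0.998, 0.0], [0.998, -0.057, -0.0], [-0.0, 0.0, -1.0]]
force: [-0.8, 1.1, 7.6]
opening: 1.001
grasp_force: 3.7
```

```bash
python3 -c "
from h import *
s=st(); S,n=snap('scene','pics/p7.png');o=cv2.imread('pics/p6.png')
for X in((-95,100,56),(-95,60,56),(90,100,56),(90,60,56),(-80,-95,56)):
  u=proj(S,case(*X))[0].astype(int)
  A=[cv2.cvtColor(i,6)[u[1]-10:u[1]+10,u[0]-12:u[0]+12].astype(float) for i in(o,n)]
  print(X,u,cv2.phaseCorrelate(A[0],A[1],cv2.createHanningWindow((24,20),cv2.CV_64F)))
"
```

```text
t8.1 tcp [ 467.1979 -195.7028   22.9433] head 86.7 F [-0.7701  1.0641  7.6066] op 1.001 gf 3.7 q [-35.  36. 106.  -0.  37. -32.]
(-95, 100, 56) [279 221] ((-0.32459118624916883, -0.9406589423821892), 1.0085123794085658)
(-95, 60, 56) [263 216] ((0.32125931102144634, -0.7961511501988454), 0.7915051655295594)
(90, 100, 56) [232 278] ((-0.21808073338389633, 0.5973877196873598), 1.0329307759415929)
(90, 60, 56) [216 271] ((0.06369223315888206, 0.3342606421318042), 0.9154621012758859)
(-80, -95, 56) [202 200] ((-0.05312985860901165, 1.1895599817410325), 0.9573977258811645)
```

Emit:
drive_tool(
  motion=[
    [[0,0,0.7],[0,0,0]],
    [[0,0,0.5],[0,0,0]],
    [[0,0,0],[0,0,0]],
  ],
)

```text
time_s: 8.4
position: [0.4672, -0.1957, 0.0218]
tcp_rot: [[0.057, 0.998, 0.0], [0.998, -0.057, -0.0], [-0.0, 0.0, -1.0]]
force: [-0.7, 0.3, 8.1]
opening: 1.0
grasp_force: 3.9
```

```bash
python3 -c "
from h import *
s=st(); S,n=snap('scene','pics/p8.png');o=cv2.imread('pics/p6.png')
for X in((-95,100,56),(-95,60,56),(90,100,56),(90,60,56),(-80,-95,56)):
  u=proj(S,case(*X))[0].astype(int)
  A=[cv2.cvtColor(i,6)[u[1]-10:u[1]+10,u[0]-12:u[0]+12].astype(float) for i in(o,n)]
  print(X,u,cv2.phaseCorrelate(A[0],A[1],cv2.createHanningWindow((24,20),cv2.CV_64F)))
"
```

```text
t8.4 tcp [ 467.1743 -195.692    21.8187] head 86.7 F [-0.6993  0.2948  8.0557] op 1.000 gf 3.9 q [-35.  36. 107.  -0.  37. -32.]
(-95, 100, 56) [279 221] ((-0.34697809114017986, -0.9421101373877576), 1.0310399503938164)
(-95, 60, 56) [263 216] ((0.13685406889210938, -0.6042633751419206), 0.8750400787665092)
(90, 100, 56) [232 278] ((-0.2778953909932511, 0.06963108749861924), 0.9282606886311503)
(90, 60, 56) [216 271] ((-0.05889701338611175, -0.024464225228490122), 0.992649109200653)
(-80, -95, 56) [202 200] ((0.06720111942608753, 0.9641607329801545), 0.8550505296287813)
```

Emit:
drive_tool(
  motion=[
    [[0,0.6,-0.8],[-0.015,0,0]],
    [[0,0.6,-0.8],[-0.015,0,0]],
    [[0,0.6,-0.8],[-0.015,0,0]],
    [[0,0.6,-0.8],[-0.015,0,0]],
    [[0,0,0],[0,0,0]],
  ],
)

```text
time_s: 8.95
position: [0.4695, -0.1958, 0.0252]
tcp_rot: [[0.057, 0.996, 0.061], [0.998, -0.057, -0.004], [-0.0, 0.061, -0.998]]
force: [-0.2, 1.5, 7.5]
opening: 1.0
grasp_force: 3.8
```

```bash
python3 -c "
from h import *
s=st(); S,n=snap('scene','pics/p9.png');o=cv2.imread('pics/p6.png');snap('wrist','pics/w9.png')
for X in((-95,100,56),(-95,60,56),(90,100,56),(90,60,56),(-80,-95,56)):
  u=proj(S,case(*X))[0].astype(int)
  A=[cv2.cvtColor(i,6)[u[1]-10:u[1]+10,u[0]-12:u[0]+12].astype(float) for i in(o,n)]
  print(X,u,cv2.phaseCorrelate(A[0],A[1],cv2.createHanningWindow((24,20),cv2.CV_64F)))
"
```

```text
t8.9 tcp [ 469.4812 -195.8453   25.1647] head 86.7 F [-0.2341  1.4828  7.4676] op 1.000 gf 3.8 q [-37.  35. 109.   4.  33. -36.]
(-95, 100, 56) [279 221] ((-0.7112890713244298, 0.9991877102065789), 0.5295998431188126)
(-95, 60, 56) [263 216] ((-0.2087406728563881, -0.03783419997100168), 0.46654166722458545)
(90, 100, 56) [232 278] ((0.01652305559463052, 0.3188739276048551), 1.0585753229006416)
(90, 60, 56) [216 271] ((0.002155572232284797, 0.18047027588365339), 0.9079445295848869)
(-80, -95, 56) [202 200] ((-0.6313333084223949, -1.0866016768611768), 0.6185913088508838)
```

```bash
python3 -c "
from h import *
a=cv2.imread('pics/p9.png')[150:300,140:300];b=cv2.imread('pics/w9.png')[100:400,150:500];o=cv2.imread('pics/p6.png')[150:300,140:300]
cv2.imwrite('pics/c6.png',np.vstack([np.hstack([cv2.resize(o,(380,356)),cv2.resize(a,(380,356))]),cv2.copyMakeBorder(cv2.resize(b,(280,240)),0,0,0,480,0)]))"
```

```text
(no output)
```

View pics/c6.png

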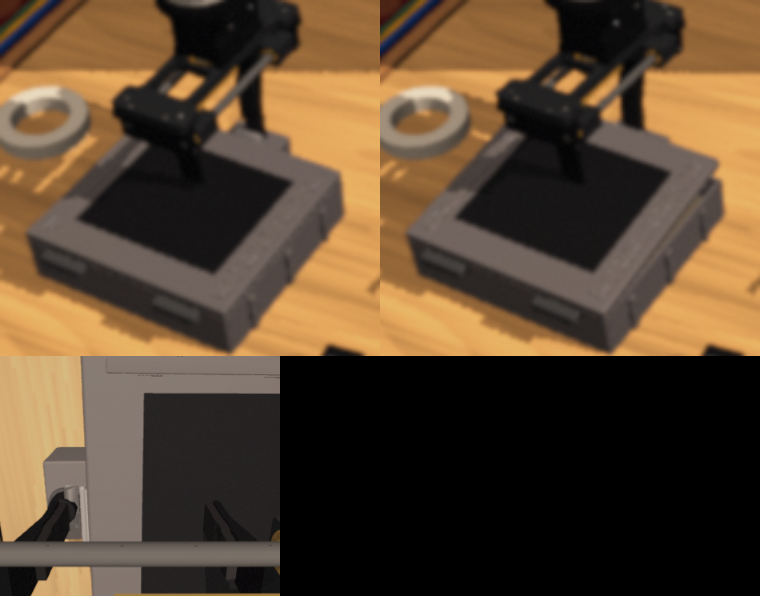

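```bash
cat > path.py <<'E'
from h import *
def tipc(off=43.5,tz=-39):
    s=read_state(); w=s["position"]+s["tcp_rot"]@np.array([0,off,tz])/1000
    a=np.radians(-3.45); d=w[:2]-[.5345,-.199]
    return np.array([d[0]*np.cos(a)+d[1]*np.sin(a), w[2]])*1000
def P(th,d): return np.array([98-d*np.cos(th)+10*np.sin(th),46+d*np.sin(th)+10*np.cos(th)])
E
python3 -c "
from path import *
s=st();F=tipc();print(F, tipc(-43.5))
R=s['tcp_rot'];tl=np.arctan2(R[2,1],-R[2,2]);print('tilt',tl)
th0=np.arctan2(F[1]-56,98-F[0]);d0=98-F[0];print(th0,d0)
ths=np.linspace(th0,1.80,30);prev=F
out=[]
for th in ths[1:]:
  d=d0+(165-d0)*min(1,(th-th0)/.9);p=P(th,d)
  if th>1.6:p[0]+=(th-1.6)*60
  v=p-prev;prev=p
  # tool y=(cos tl, sin tl), tool z=(sin tl,-cos tl)
  out.append([0,round(v@[np.cos(tl),np.sin(tl)],1),round(v@[np.sin(tl),-np.cos(tl)],1)])
for i in range(0,len(out),5):print(out[i:i+5])
print(prev)
"
```

```text
t9.1 tcp [ 469.4853 -195.8511   25.1288] head 86.7 F [-1.3383  0.6378  7.6595] op 1.002 gf 3.8 q [-37.  35. 109.   3.  33. -36.]
[-24.0267  66.6901] [-110.8668   61.4245]
tilt 0.0605606226873597
0.08738136297529206 122.02672765358423
[[0, np.float64(0.4), np.float64(-7.4)], [0, np.float64(-0.4), np.float64(-7.8)], [0, np.float64(0.1), np.float64(-7.9)], [0, np.float64(0.6), np.float64(-8.1)], [0, np.float64(1.2), np.float64(-8.2)]]
[[0, np.float64(1.7), np.float64(-8.2)], [0, np.float64(2.3), np.float64(-8.3)], [0, np.float64(2.9), np.float64(-8.3)], [0, np.float64(3.4), np.float64(-8.2)], [0, np.float64(4.0), np.float64(-8.1)]]
[[0, np.float64(4.6), np.float64(-8.0)], [0, np.float64(5.2), np.float64(-7.8)], [0, np.float64(5.8), np.float64(-7.6)], [0, np.float64(6.4), np.float64(-7.3)], [0, np.float64(6.9), np.float64(-7.0)]]
[[0, np.float64(8.5), np.float64(-4.8)], [0, np.float64(9.0), np.float64(-3.7)], [0, np.float64(9.2), np.float64(-3.2)], [0, np.float64(9.4), np.float64(-2.6)], [0, np.float64(9.5), np.float64(-2.0)]]
[[0, np.float64(9.6), np.float64(-1.5)], [0, np.float64(9.7), np.float64(-0.9)], [0, np.float64(9.8), np.float64(-0.3)], [0, np.float64(9.8), np.float64(0.2)], [0, np.float64(9.7), np.float64(0.8)]]
[[0, np.float64(11.0), np.float64(1.5)], [0, np.float64(13.1), np.float64(2.2)], [0, np.float64(13.0), np.float64(2.7)], [0, np.float64(12.8), np.float64(3.3)]]
[157.2268 204.4128]
```

Emit:
drive_tool(
  motion=[
    [[0,0,-4],[0,0,0]],
    [[0,0,-7],[0,0,0]],
    [[0,0,-8],[0,0,0]],
    [[0,0.5,-8],[0,0,0]],
    [[0,1.2,-8],[0,0,0]],
  ],
)

```text
time_s: 9.55
position: [0.4693, -0.1959, 0.0604]
tcp_rot: [[0.057, 0.997, 0.06], [0.998, -0.057, -0.004], [-0.0, 0.061, -0.998]]
force: [1.6, -0.7, 1.5]
opening: 1.0
grasp_force: 0.8
```

Emit:
drive_tool(
  motion=[
    [[0,1.7,-8],[0,0,0]],
    [[0,2.3,-8.3],[0,0,0]],
    [[0,2.9,-8.3],[0,0,0]],
    [[0,3.4,-8.2],[0,0,0]],
    [[0,4,-8.1],[0,0,0]],
  ],
)

```text
time_s: 10.05
position: [0.481, -0.1963, 0.102]
tcp_rot: [[0.057, 0.997, 0.06], [0.998, -0.057, -0.003], [0.0, 0.06, -0.998]]
force: [1.1, -0.2, 0.5]
opening: 1.001
grasp_force: 0.6
```

```bash
python3 -c "
from path import *
st();print(tipc());snap('scene','pics/p10.png')
a=cv2.imread('pics/p10.png')[60:300,110:350]
cv2.imwrite('pics/c7.png',cv2.resize(a,(480,480)))"
```

```text
t10.1 tcp [ 480.9728 -196.2946  101.9862] head 86.7 F [ 1.1117 -0.1554  0.4787] op 1.001 gf 0.6 q [-36.  28. 104.   3.  45. -34.]
[-12.501  143.5155]
```

View pics/c7.png

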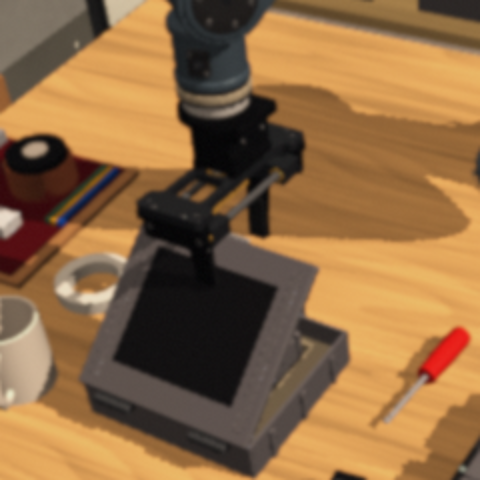

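Emit:
drive_tool(
  motion=[
    [[0,4.6,-8],[0,0,0]],
    [[0,5.2,-7.8],[0,0,0]],
    [[0,5.8,-7.6],[0,0,0]],
    [[0,6.4,-7.3],[0,0,0]],
    [[0,6.9,-7],[0,0,0]],
  ],
)

```text
time_s: 10.6
position: [0.508, -0.198, 0.1414]
tcp_rot: [[0.057, 0.997, 0.06], [0.998, -0.057, -0.004], [-0.0, 0.06, -0.998]]
force: [1.7, -0.2, 0.1]
opening: 0.996
grasp_force: 0.6
```

Emit:
drive_tool(
  motion=[
    [[0,8,-6.2],[0,0,0]],
    [[0,8.5,-5.5],[0,0,0]],
    [[0,9,-5],[0,0,0]],
    [[0,9.2,-3],[0,0,0]],
    [[0,9.5,-2],[0,0,0]],
  ],
)

```text
time_s: 11.1
position: [0.551, -0.2005, 0.1654]
tcp_rot: [[0.057, 0.997, 0.06], [0.998, -0.057, -0.004], [-0.0, 0.06, -0.998]]
force: [1.1, -0.6, 1.7]
opening: 0.996
grasp_force: 0.6
```

Emit:
drive_tool(
  motion=[
    [[0,9.6,-1.5],[0,0,0]],
    [[0,9.7,-0.9],[0,0,0]],
    [[0,9.8,-0.3],[0,0,0]],
    [[0,9.8,0],[0,0,0]],
    [[0,9.7,0],[0,0,0]],
  ],
)

```text
time_s: 11.6
position: [0.5988, -0.2031, 0.1702]
tcp_rot: [[0.057, 0.997, 0.059], [0.998, -0.057, -0.003], [0.0, 0.059, -0.998]]
force: [1.1, -0.2, -1.3]
opening: 1.004
grasp_force: 0.6
```

Emit:
drive_tool(
  motion=[
    [[0,9,0],[0,0,0]],
    [[0,9,0],[0,0,0]],
    [[0,9,0],[0,0,0]],
    [[0,9,0],[0,0,0]],
    [[0,9,0],[0,0,0]],
  ],
)

```text
time_s: 12.1
position: [0.6436, -0.2056, 0.1732]
tcp_rot: [[0.057, 0.997, 0.059], [0.998, -0.057, -0.003], [0.0, 0.059, -0.998]]
force: [-0.7, -0.5, 0.7]
opening: 1.001
grasp_force: 0.0
```

Emit:
drive_tool(
  motion=[
    [[0,9,0],[0,0,0]],
    [[0,9,0],[0,0,0]],
    [[0,0,0],[0,0,0]],
  ],
)

```text
time_s: 12.4
position: [0.6625, -0.2069, 0.1745]
tcp_rot: [[0.057, 0.997, 0.061], [0.998, -0.056, -0.004], [-0.0, 0.061, -0.998]]
force: [-0.7, 0.2, 0.2]
opening: 1.002
grasp_force: 0.0
```

```bash
python3 -c "
from path import *
st();print(tipc());snap('scene','pics/p11.png')
a=cv2.imread('pics/p11.png')[20:320,60:360]
cv2.imwrite('pics/c8.png',cv2.resize(a,(480,480)))"
```

```text
t12.4 tcp [ 662.5205 -206.8971  174.5398] head 86.8 F [-0.7457  0.1589  0.1572] op 1.002 gf 0.0 q [-27.  35.  75.   2.  67. -25.]
[169.2975 216.1264]
```

View pics/c8.png

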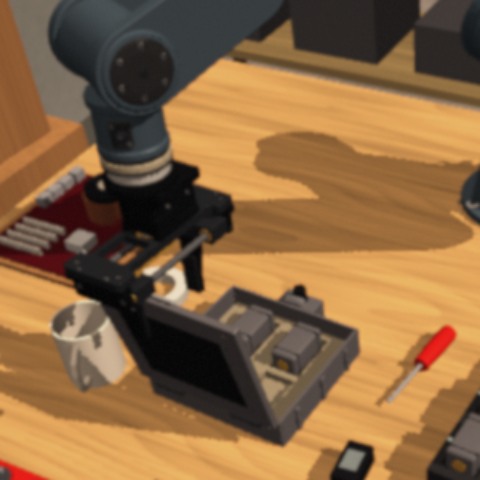

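Emit:
drive_tool(
  motion=[
    [[0,0,-30],[0,0,0]],
    [[0,0,-35],[0,0,0]],
    [[0,0,-35],[0,0,0]],
    [[0,0,-25],[0.06,0,0]],
    [[0,0,0],[0,0,-0.14]],
  ],
  gripper=0.71,
)

```text
time_s: 12.95
position: [0.6563, -0.2074, 0.3047]
tcp_rot: [[-0.086, 0.996, 0.008], [0.996, 0.086, -0.004], [-0.005, 0.008, -1.0]]
force: [0.0, -0.5, -0.2]
opening: 0.727
grasp_force: 0.0
```

Emit:
drive_tool(
  motion=[
    [[0,0,0],[0,0,-0.143]],
    [[0,0,0],[0,0,-0.143]],
    [[0,0,0],[0,0,-0.143]],
    [[0,0,0],[0,0,-0.143]],
    [[0,0,0],[0,0,-0.143]],
  ],
)

```text
time_s: 13.45
position: [0.653, -0.2061, 0.2991]
tcp_rot: [[-0.72, 0.694, -0.001], [0.694, 0.72, 0.0], [0.001, -0.0, -1.0]]
force: [1.0, -0.1, -0.4]
opening: 0.713
grasp_force: 0.0
```

Emit:
drive_tool(
  motion=[
    [[0,0,0],[0,0,-0.143]],
    [[0,0,0],[0,0,-0.143]],
    [[0,0,0],[0,0,-0.143]],
    [[0,0,0],[0,0,-0.143]],
    [[0,0,0],[0,0,-0.143]],
  ],
)

```text
time_s: 13.95
position: [0.653, -0.2062, 0.299]
tcp_rot: [[-0.999, 0.052, -0.001], [0.052, 0.999, 0.0], [0.001, 0.0, -1.0]]
force: [-1.1, -0.9, -0.3]
opening: 0.71
grasp_force: 0.0
```

```bash
python3 -c "
from h import *
st();P,im=snap('wrist','pics/w12.png')
cv2.imwrite('pics/c9.png',np.hstack([im[:330,60:580]]))
for a in((-44,40,43),(-44,-40,43),(44,40,5),(44,-40,5)): print(a,proj(P,case(*a)))
rel(-44,-40,100,case,176.5)
"
```

```text
t13.9 tcp [ 652.9619 -206.1505  299.0207] head 177.0 F [-1.0653 -0.8507 -0.2855] op 0.710 gf 0.0 q [ -27.   30.   64.   -0.   86. -114.]
(-44, 40, 43) [[354.816   62.0976]]
(-44, -40, 43) [[287.1571  61.5313]]
(44, 40, 5) [[349.7378 138.8373]]
(44, -40, 5) [[290.9223 138.375 ]]
shift [162.7 -40.1 199. ]
```

View pics/c9.png

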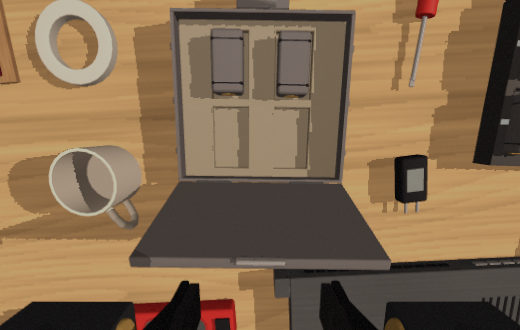

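Emit:
drive_tool(
  motion=[
    [[41,-10,0],[0,0,0]],
    [[41,-10,0],[0,0,0]],
    [[41,-10,0],[0,0,0]],
    [[40,-10,0],[0,0,0]],
    [[0,0,45],[0,0,0.006]],
  ],
)

```text
time_s: 14.5
position: [0.488, -0.2398, 0.26]
tcp_rot: [[-0.998, 0.069, 0.009], [0.069, 0.998, -0.009], [-0.01, -0.008, -1.0]]
force: [1.2, -0.7, -0.2]
opening: 0.712
grasp_force: 0.0
```

Emit:
drive_tool(
  motion=[
    [[0,0,45],[0,0,0]],
    [[0,0,45],[0,0,0]],
    [[0,0,45],[0,0,0]],
    [[0,0,45],[0,0,0]],
    [[0,0,30],[0,0,0]],
  ],
)

```text
time_s: 15.0
position: [0.4869, -0.2357, 0.0416]
tcp_rot: [[-0.998, 0.067, -0.003], [0.067, 0.998, 0.002], [0.003, 0.002, -1.0]]
force: [0.9, 0.7, -0.7]
opening: 0.708
grasp_force: 0.0
```

Emit:
drive_tool(
  motion=[
    [[0,0,5],[0,0,0]],
    [[0,0,0],[0,0,0]],
  ],
)

```text
time_s: 15.2
position: [0.4882, -0.2366, 0.0388]
tcp_rot: [[-0.998, 0.065, -0.001], [0.065, 0.998, 0.001], [0.001, 0.001, -1.0]]
force: [-0.3, -0.2, -0.3]
opening: 0.714
grasp_force: 0.0
```

```bash
python3 -c "
from h import *
st();rel(-44,-40,-17,case,176.55)
"
```

```text
t15.2 tcp [ 488.2132 -236.5688   38.8178] head 176.3 F [-0.2947 -0.1666 -0.291 ] op 0.714 gf 0.0 q [ -38.   36.  101.   -0.   43. -124.]
shift [ 0.1  0.3 55.8]
```

Emit:
drive_tool(
  motion=[
    [[0,0,10],[0,0,0]],
    [[0,0,10],[0,0,0]],
    [[0,0,5],[0,0,0]],
    [[0,0,5],[0,0,0]],
    [[0,0,5],[0,0,0]],
  ],
)

```text
time_s: 15.7
position: [0.4889, -0.2369, 0.0041]
tcp_rot: [[-0.998, 0.064, 0.0], [0.064, 0.998, -0.0], [-0.001, -0.0, -1.0]]
force: [-0.7, -0.2, 0.1]
opening: 0.71
grasp_force: 0.0
```

```bash
python3 -c "
from h import *
s=st();W,im=snap('wrist','pics/w13.png');snap('scene','pics/p13.png')
# print dark finger mask around tips
g=im.max(2)
print(proj(W,s['position']+s['tcp_rot']@[0,.031,-.039]),proj(W,s['position']+s['tcp_rot']@[0,-.031,-.039]))
for r in range(200,345,6): print(r,''.join('#' if v<45 else ('+' if v<90 else '.') for v in g[r,200:440:2]))
"
```

```text
t15.7 tcp [ 488.8737 -236.8776    4.0824] head 176.3 F [-0.7445 -0.154   0.1417] op 0.710 gf 0.0 q [ -38.   40.  102.   -0.   39. -124.]
[[380.8412 302.8608]] [[259.7574 302.9112]]
200 ........................................................................................................................
206 +++++...................................................................................................................
212 +++++............................................................................++.....................................
218 ++++++...................................+..+#++++#++..............+++++++++.....++.................................+###
224 ++++++...................................+.++++++++++..............++++++++++....+...............................+#+++++
230 ++++++...................................+++++++++++++++++++++++++++++++++++++...+..............................+##++#++
236 ++++++...................................+++.....................................+..............................#####+++
242 +++++++.................................
[... 1505 characters left out ...]
+++++++++++++++++++++++++++++++++.+..........#######################+###+++
320 ++############################............++++++++++++++++++++++++++++++++++++.+..........+#########################++++
326 ++###########################.............+++++++++++++++++++++++++..........+++...........+##########################++
332 #############################+#+++#++#+++#####################++++++++#+##++#####+++++++##+#############################
338 ++++++++++++++++++++++++++++++++++++++++++++++++++++++++++++++++++++++++++++++++++++++++++++++++++++++++++++++#+++++++++
344 ++++++++++++++++++++++++++++++++++++++++++++++++++++++++++++++++++++++++++++++++++++++++++++++++++++++++++++++++++++++++
```

Emit:
drive_tool(
  motion=[
    [[0,0,8],[0,0,0]],
    [[0,0,6],[0,0,0]],
    [[0,0,4],[0,0,0]],
    [[0,0,2],[0,0,0]],
    [[0,0,0],[0,0,0]],
  ],
)

```text
time_s: 16.3
position: [0.4884, -0.2366, -0.0163]
tcp_rot: [[-0.998, 0.064, -0.001], [0.064, 0.998, 0.0], [0.001, 0.0, -1.0]]
force: [0.5, -0.2, 0.6]
opening: 0.713
grasp_force: 0.0
```

Emit:
drive_tool(
  motion=[
    [[0,0,0],[0,0,0]],
    [[0,0,0],[0,0,0]],
    [[0,0,0],[0,0,0]],
    [[0,0,0],[0,0,0]],
    [[0,0,0],[0,0,0]],
  ],
  gripper=0.3,
)

```text
time_s: 16.8
position: [0.4888, -0.2369, -0.0156]
tcp_rot: [[-0.998, 0.064, 0.0], [0.064, 0.998, -0.0], [-0.0, -0.0, -1.0]]
force: [0.1, -0.8, 1.3]
opening: 0.436
grasp_force: 30.0
```

Emit:
drive_tool(
  motion=[
    [[0,0,-15],[0,0,0]],
    [[0,0,-30],[0,0,0]],
    [[0,0,-40],[0,0,0]],
    [[0,0,-45],[0,0,0]],
    [[0,0,-45],[0,0,0]],
  ],
)

```text
time_s: 17.3
position: [0.4878, -0.2361, 0.1602]
tcp_rot: [[-0.998, 0.064, -0.001], [0.064, 0.998, 0.001], [0.002, 0.001, -1.0]]
force: [0.6, -0.3, -2.9]
opening: 0.433
grasp_force: 30.0
```

Emit:
drive_tool(
  motion=[
    [[0,40,-45],[0,0,0]],
    [[0,45,-45],[0,0,0]],
    [[-10,45,0],[0,0,0]],
    [[-20,45,0],[0,0,0]],
    [[-35,45,0],[0,0,0]],
  ],
)

```text
time_s: 17.8
position: [0.5603, -0.0406, 0.2322]
tcp_rot: [[-0.998, 0.064, -0.002], [0.064, 0.998, 0.0], [0.002, 0.0, -1.0]]
force: [1.3, -1.9, -0.8]
opening: 0.432
grasp_force: 30.0
```

Emit:
drive_tool(
  motion=[
    [[-40,45,0],[0,0,0]],
    [[-40,45,0],[0,0,0]],
    [[-40,45,0],[0,0,0]],
    [[-20,45,0],[0,0,0]],
    [[0,0,0],[0,0,0]],
  ],
)

```text
time_s: 18.3
position: [0.6929, 0.1126, 0.2302]
tcp_rot: [[-0.998, 0.058, 0.0], [0.058, 0.998, 0.004], [-0.0, 0.004, -1.0]]
force: [-0.8, 0.3, -1.5]
opening: 0.437
grasp_force: 30.0
```

```bash
python3 -c "
from h import *
st();P,im=snap('wrist','pics/w14.png')
q=np.array([proj(P,chg(x,y,z))[0] for x,y,z in((-150,-75,34),(-150,75,34),(98,75,40),(98,-75,40))]);print(q)
for x in(-44,44):
  for y in(-40,40): print(x,y,proj(P,chg(x,y,66)),proj(P,chg(x,y,40)))
"
```

```text
t18.3 tcp [692.8724 112.6395 230.2033] head 176.7 F [-0.762   0.317  -1.5062] op 0.437 gf 30.0 q [  0.  34.  67.   0.  79. -87.]
[[ 296.3891 -140.0717]
 [ 463.7869 -137.3576]
 [ 437.028   147.9594]
 [ 298.6285  146.7364]]
-44 -40 [[334.7805 -16.1597]] [[333.5781  -5.2866]]
-44 40 [[424.2731 -14.9877]] [[416.4846  -4.238 ]]
44 -40 [[332.9098  90.321 ]] [[331.9193  93.1347]]
44 40 [[415.6521  91.1739]] [[408.9913  93.917 ]]
```

Emit:
drive_tool(
  motion=[
    [[-15,20,-45],[0,0,0]],
    [[-15,20,-45],[0,0,0]],
    [[-15,15,-45],[0,0,0]],
    [[0,0,-10],[0,0,0]],
    [[0,0,0],[0,0,0]],
  ],
)

```text
time_s: 18.85
position: [0.739, 0.156, 0.3764]
tcp_rot: [[-0.998, 0.065, 0.003], [0.065, 0.998, -0.001], [-0.003, -0.0, -1.0]]
force: [0.0, 0.2, -1.6]
opening: 0.435
grasp_force: 30.0
```

```bash
python3 -c "
from h import *
st();P,im=snap('wrist','pics/w15.png')
q=np.array([proj(P,chg(x,y,z))[0] for x,y,z in((-150,-75,34),(-150,75,34),(98,75,40),(98,-75,40))]);print(q)
x0,y0=int(q[:,0].min())-20,0
c=im[0:280,x0:x0+260]; cv2.imwrite('pics/c10.png',cv2.resize(c,None,fx=2.1,fy=2.1,interpolation=cv2.INTER_CUBIC));print(x0)
for x in(-44,44):
  for y in(-40,40): print(x,y,(proj(P,chg(x,y,66))-[x0,0])*2.1,(proj(P,chg(x,y,40))-[x0,0])*2.1)
"
```

```text
t18.9 tcp [739.0075 155.9802 376.4413] head 176.3 F [ 0.0324  0.1683 -1.5862] op 0.435 gf 30.0 q [  3.  35.  43.  -0. 101. -83.]
[[265.134  -98.8964]
 [384.8236 -98.7541]
 [376.0563 110.981 ]
 [272.1406 110.8576]]
245
-44 -40 [[100.6813 -22.3232]] [[103.723   -6.4974]]
-44 40 [[234.7904 -22.1634]] [[230.6378  -6.3474]]
44 -40 [[103.6538 139.7719]] [[106.3873 146.5483]]
44 40 [[230.3157 139.9225]] [[226.605  146.6905]]
```

View pics/c10.png

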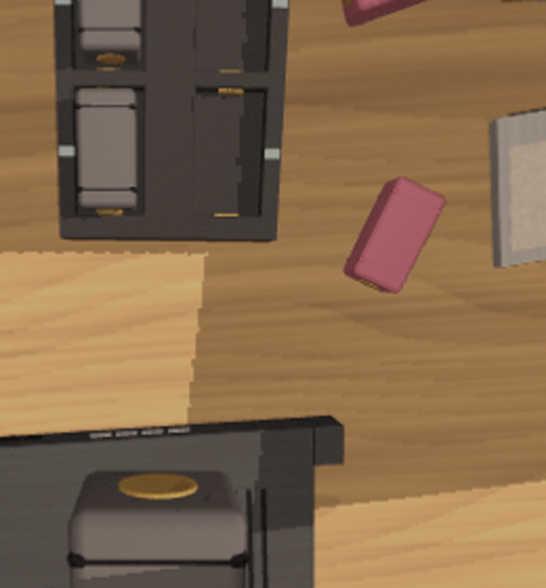

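```bash
sed -i 's/^chg=.*/chg=frame((.5335,.1775),-4.2)/' h.py; python3 -c "
from h import *
s=st();P=load('wrist','pics/w15.png')
w=onz(P,np.array([(158,475),(158,500),(72,530),(246,530)])/2.1+[245,0],s['position'][2]+.059)
print((w-s['position'])@s['tcp_rot']*1000)
rel(44,40,80,chg,175.8)
g=cv2.imread('pics/w15.png')[200:300,270:370].max(2)
for r in range(0,100,4): print(r+200,''.join('%2d'%(v//10) for v in g[r,::3]))
"
```

```text
t18.9 tcp [737.7643 155.6828 373.4705] head 176.3 F [-0.5336  0.5669 -3.438 ] op 0.431 gf 30.0 q [  3.  35.  43.  -0. 101. -83.]
[[ 44.3321   0.2811 -58.9136]
 [ 39.0272   0.2822 -58.924 ]
 [ 32.507  -17.5761 -58.919 ]
 [ 32.506   18.5558 -58.9549]]
shift [161.3  46.8 293.5]
200 201919192020202019202019192020191919191919191514141313131310 8 8 5 3
204 19191918171716161311 8 6 4 4 3 7 7 9 3111010 3 3 3 3 3 3 3 3 3 3 4 4
208  3 4 4 3 4 3 8 7 4 4 4 4 5 5 5 5 6 6 7 7 7 8 8 8 8 8 8 8 8 8 8 8 8 6
212  8 8 8 8 8 8 8 8 8 8 8 8 8 8 8 8 8 8 8 8 8 8 8 8 8 8 8 8 8 8 8 8 8 6
216  8 8 8 8 8 8 8 8 8 8 8 8 8 8 8 8 8 8 8 8 8 8 8 8 8 8 8 8 8 8 8 8 8 7
220  8 8 8 8 8 8 8 8 8 8 8 8 8 8 8 8 8 8 8 8 8 8 8 8 8 8 8 8 8 8 8 8 8 5
224  8 8 8 8 8 8 8 6 6 6 6 6 6 6 6 6 6 6 6 6 6 6 6 6 6 6 6 8 8 8 8 8 8 5
228  8 8 8 8 8 6 5 5 5 5 5 910101010101010101010 9 5 5 5 5 6 7 8 8 8 7 5
232  8 8 8 8 8 5 5 5 5 5 51111101010101111 9 9 913 8 5 6 5 6 7 8 8 7 6 5
236  8 8 8 8 6 5 5 5 5 5 5 5 61115171818181815 8 6 6 5 5 6 6 6 8 8 3 6 3
240  8 8 8 8 5 5 5 6 5 6 5 5 6 6 6 6 6 6 6 6 6 6 6 6 6 6 6 6 6 7 8 3 5 3
244  8 8 8 6 6 9 9 9 
[... 300 characters left out ...]
1111211111112121211111112121212121212 4 8 6
264  8 8 7 2 3111111111111111111111111111112121212111112121111 6 2 3 7 7
268  7 8 8 2 3 3 4 4 4 4 4 4 3 4 4 4 4 4 4 4 4 4 4 3 3 3 2 2 2 2 2 3 7 7
272  8 8 8 6 911111111111111111011 8 8 8 8 8 8 8 8 8 8 8 8 8 8 7 6 5 8 6
276  8 8 8 6 7 8 8 8 8 8 8 8 8 8 8 8 8 8 8 8 8 8 8 8 8 8 8 8 8 7 5 5 7 8
280  5 8 8 6 8 8 8 8 8 8 8 8 8 8 8 8 8 8 8 8 8 8 8 8 8 8 8 8 8 7 5 6 7 5
284  1 1 2 5 7 8 8 8 8 8 8 8 8 8 8 8 8 8 8 8 8 8 8 8 8 8 8 8 8 7 9 1 1 0
288  1 1 1 5 7 8 8 8 8 8 8 8 8 8 8 8 8 8 8 8 8 8 8 8 8 8 8 8 8 7 9 1 1 1
292  1 1 1 5 7 8 8 8 8 8 8 8 8 8 8 8 8 8 8 8 8 8 8 8 8 8 8 8 8 7 9 1 1 0
296  1 1 2 5 7 8 8 8 8 8 8 8 8 8 8 8 8 8 8 8 8 8 8 8 8 8 8 8 8 7 4 1 1 1
```

```bash
python3 -c "
from h import *
s=read_state();P=load('wrist','pics/w15.png')
for z,r in((.021,224),(.021,226),(.059,243),(.059,245),(.04,231.5),(.04,232.5)):
  w=onz(P,[(320,r)],s['position'][2]+z); print(z,r,(w-s['position'])@s['tcp_rot']*1000)
# pack in place check from w13-era top view w12: spent pack rows
P=load('wrist','pics/w12.png');g=cv2.imread('pics/w12.png')
for c in(288,354):
  print(c,[int(v) for v in g[20:110:3,c].max(1)])
print([proj(P,case(x,-40,43))[0].round(1) for x in(-79,-9)])
"
```

```text
0.021 224 [[ 35.1234   0.2234 -20.9315]]
0.021 226 [[ 34.0103   0.2234 -20.9337]]
0.059 243 [[ 36.8079   0.1798 -58.9282]]
0.059 245 [[ 35.8973   0.1798 -58.93  ]]
0.04 231.5 [[ 36.4544   0.2016 -39.9289]]
0.04 232.5 [[ 35.9499   0.2016 -39.9299]]
288 [101, 120, 161, 106, 119, 119, 72, 119, 119, 118, 119, 119, 120, 119, 118, 118, 117, 119, 118, 118, 119, 85, 118, 112, 65, 94, 125, 160, 159, 96]
354 [64, 117, 143, 153, 112, 119, 117, 105, 117, 119, 118, 118, 117, 117, 118, 117, 117, 117, 117, 118, 117, 118, 117, 116, 100, 73, 159, 160, 159, 113]
[array([286.6,  28.1]), array([287.7,  93.4])]
```

Emit:
drive_tool(
  motion=[
    [[40,12,20],[0,0,0.009]],
    [[40,12,40],[0,0,0]],
    [[40,12,45],[0,0,0]],
    [[41,11,45],[0,0,0]],
    [[0,0,45],[0,0,0]],
  ],
)

```text
time_s: 19.4
position: [0.5935, 0.208, 0.1989]
tcp_rot: [[-0.997, 0.071, -0.009], [0.071, 0.997, -0.001], [0.009, -0.001, -1.0]]
force: [0.9, 1.0, -1.8]
opening: 0.433
grasp_force: 30.0
```

Emit:
drive_tool(
  motion=[
    [[0,0,45],[0,0,0]],
    [[0,0,45],[0,0,0]],
    [[0,0,10],[0,0,0]],
    [[0,0,0],[0,0,0]],
  ],
)

```text
time_s: 19.8
position: [0.5979, 0.2064, 0.0984]
tcp_rot: [[-0.997, 0.074, -0.009], [0.074, 0.997, -0.002], [0.009, -0.002, -1.0]]
force: [0.3, -0.2, -2.0]
opening: 0.433
grasp_force: 30.0
```

```bash
python3 -c "
from h import *
st();rel(44,40,20,chg,175.8);P,im=snap('wrist','pics/w16.png')
print('bay -44,40 c',proj(P,chg(-44,40,40)),'edges',proj(P,chg(-5,17,40)),proj(P,chg(-5,63,40)),proj(P,chg(-44,17,40)),proj(P,chg(-44,63,40)))
g=im.max(2)
for r in range(20,280,7): print(r,''.join('%2d'%(v//10) for v in g[r,180:460:5]))
"
```

```text
t19.8 tcp [597.9407 206.3578  98.3868] head 175.8 F [ 0.2994 -0.1872 -1.9699] op 0.433 gf 30.0 q [  9.  37.  85.  -0.  59. -77.]
shift [18.2  6.5 78.4]
bay -44,40 c [[329.613  98.197]] edges [[297.4121 156.1804]] [[361.0701 156.1233]] [[296.3144  98.2512]] [[362.9238  98.1678]]
20  8 8 8 8 8 8 8 8 8 8 8 8 8 8 8 8 8 8 8 8 8 8 8 8 8 8 8 8 8 8 8 8 8 8 8 8 8 8 8 8 8171717171717171717171717171617
27  8 8 8 8 8 8 8 8 8 8 8 8 8 8 8 8 8 8 8 8 8 8 8 8 8 8 8 8 8 8 8 8 8 8 8 8 8 8 8 8 8171717171717171717171717171717
34 12121212121212121213 9 6 6 7 8 8 8 8 8 8 8 8 8 6 6 6 6 6 6 6 6 6 6 6 6 6 6 6 8 8 8171717171717171717171616171716
41 141414141414141414141410 5 6 8 8 8 8 8 8 8 8 8 6 6 6 5 5 8 8 8 8 8 5 5 5 6 5 8 8 8171716171717171716171716171715
48 14141414141414141414 91010 5 8 8 8 8 8 8 8 8 8 6 8 8 8 8 8 8 8 8 8 6 6 6 6 5 8 8 7171717171717171717171517181719
55 1414141414141414141414 810 5 8 8 8 8 8 8 8 8 8 6 8 8 8 8 8 8 8 8 8 6 6 6 5 6 8 8 8171617171717171716121719191819
62 14141414141414141414141010 4 8 8 8 8 8 8 8 8 8 7 8 8 8 8 8 8 8 8 8 6 5 6 6 7 8 7 8171717171717171211121618191819
69 141414
[... 2912 characters left out ...]
44 16 5 710 910 91010101010 710 7 5 7 7 7 7 7101111111011111111111111111111 9 7 71717171616161616171717171616161312
251 16 5 510 910101010101010 710 9 5 7 7 7 7 913131313131313131313131313131314 7 71717171717171717171716171616161212
258 17 5 510101010 910101010 81010 5 7 7 7 71013131313131313131314141314141414 7 71717171717171717171717171717121212
265 17 5 4 2 3 3 3 3 3 3 3 3 210 3 2 7 7 7 7 31113131313131313131313131313 7 3 7 71617171717171717171717171712121212
272 17 8 5 910 910 910101010 8 8 7 7 7 7 7 7 91313131313131313131313101010 9 7 7 71717171717171717181818181212121215
279 2218 5 5 5 5 5 5 7 7 7 7 7 7 7 7 7 7 6 7 91312101010101010101010101010 9 7 7 71717171717171717171717141212121418
```

Emit:
drive_tool(
  motion=[
    [[9,3,20],[0,0,0]],
    [[9,3,20],[0,0,0]],
    [[0,0,20],[0,0,0]],
    [[0,0,8],[0,0,0]],
    [[0,0,0],[0,0,0]],
  ],
)

```text
time_s: 20.35
position: [0.5851, 0.2151, 0.0346]
tcp_rot: [[-0.997, 0.073, 0.001], [0.073, 0.997, 0.0], [-0.001, 0.0, -1.0]]
force: [0.2, -0.1, -1.4]
opening: 0.435
grasp_force: 30.0
```

```bash
python3 -c "
from h import *
st();rel(44,40,7,chg,175.8)
"
```

```text
t20.4 tcp [585.0708 215.0838  34.6429] head 175.8 F [ 0.1523 -0.1303 -1.3885] op 0.435 gf 30.0 q [ 10.  41.  89.  -0.  50. -76.]
shift [ 4.7 -1.3 27.6]
```

Emit:
drive_tool(
  motion=[
    [[4,-1.3,0],[0,0,0]],
    [[0,0,8],[0,0,0]],
    [[0,0,8],[0,0,0]],
    [[0,0,5],[0,0,0]],
    [[0,0,0],[0,0,0]],
  ],
)

```text
time_s: 20.85
position: [0.5793, 0.2139, 0.0116]
tcp_rot: [[-0.997, 0.073, -0.002], [0.073, 0.997, -0.0], [0.002, -0.0, -1.0]]
force: [-1.2, -0.4, -1.7]
opening: 0.429
grasp_force: 30.0
```

Emit:
drive_tool(
  motion=[
    [[0,0,3],[0,0,0]],
    [[0,0,2],[0,0,0]],
    [[0,0,0],[0,0,0]],
  ],
)

```text
time_s: 21.15
position: [0.5802, 0.2142, 0.0076]
tcp_rot: [[-0.997, 0.073, -0.0], [0.073, 0.997, -0.0], [0.0, -0.0, -1.0]]
force: [0.5, -1.0, -1.3]
opening: 0.433
grasp_force: 30.1
```

Emit:
drive_tool(
  motion=[
    [[0,0,1],[0,0,0]],
    [[0,0,0],[0,0,0]],
  ],
)

```text
time_s: 21.35
position: [0.5803, 0.2142, 0.0073]
tcp_rot: [[-0.997, 0.073, 0.0], [0.073, 0.997, 0.0], [-0.0, 0.0, -1.0]]
force: [-0.3, 0.3, 3.0]
opening: 0.433
grasp_force: 30.0
```

Emit:
drive_tool(
  motion=[
    [[0,0,0],[0,0,0]],
    [[0,0,0],[0,0,0]],
    [[0,0,0],[0,0,0]],
    [[0,0,0],[0,0,0]],
  ],
  gripper=0.71,
)

```text
time_s: 21.75
position: [0.5802, 0.2142, 0.0066]
tcp_rot: [[-0.997, 0.073, 0.0], [0.073, 0.997, 0.0], [-0.0, 0.0, -1.0]]
force: [0.5, 0.2, 1.0]
opening: 0.678
grasp_force: 0.0
```

Emit:
drive_tool(
  motion=[
    [[0,0,-15],[0,0,0]],
    [[0,0,-30],[0,0,0]],
    [[0,0,-25],[0,0,0]],
    [[0,-40,0],[0,0,0]],
    [[0,-40,0],[0,0,0]],
  ],
)

```text
time_s: 22.25
position: [0.5756, 0.1346, 0.0792]
tcp_rot: [[-0.998, 0.07, 0.005], [0.07, 0.998, 0.0], [-0.005, 0.0, -1.0]]
force: [0.3, -0.7, 0.3]
opening: 0.711
grasp_force: 0.0
```

Emit:
drive_tool(
  motion=[
    [[0,0,0],[0,0,0]],
    [[0,0,0],[0,0,0]],
  ],
)

```text
time_s: 22.45
position: [0.5747, 0.1337, 0.0777]
tcp_rot: [[-0.997, 0.075, 0.001], [0.075, 0.997, 0.001], [-0.001, 0.001, -1.0]]
force: [0.3, -0.2, 0.1]
opening: 0.712
grasp_force: 0.0
```

```bash
python3 -c "
from h import *
st();rel(44,-40,6,chg,175.8);P,im=snap('wrist','pics/w17.png');snap('top','pics/t17.png');snap('scene','pics/s17.png')
for r in range(170,300,6): print(r,''.join('%2d'%(v//10) for v in im.max(2)[r,230:500:5]))
print(proj(P,chg(44,-40,66)),proj(P,chg(-44,-40,66)),proj(P,chg(44,40,66)))
"
```

```text
t22.4 tcp [574.7249 133.7329  77.7101] head 175.7 F [ 0.2746 -0.2303  0.134 ] op 0.712 gf 0.0 q [  2.  35.  93.   0.  52. -83.]
shift [ 0.3  0.6 71.7]
170 1616151616161616 5 5 4 4 5 91312121213131213131313 6 7 6 7 6 6 6 6 6 7 7 7 6 7 6 7 7 7 4 4 4 4 4 2 7 7 71014
176 1616161616161616 4 4 5 4 5 81212121212121212121212 5 7 6 6 6 6 6 6 6 6 7 6 6 6 7 6 7 7 4 4 4 4 2 2 7 7 71414
182 1616161616161616 5 4 4 4 2 2 4 41415151417 3 3 3 3 5 6 6 6 6 6 6 6 6 6 3 3 3 32019202020 3 3 2 2 3 7 7 71414
188 1515151515151515 8 6 7 6 7 6 6 6 7 7 7 7 7 6 7 7 7 7 7 6 6 7 6 6 7 7 7 7 7 7 7 7 6 7 7 6 7 7 7 7 7 7 7 71313
194 1414141414141414 8 6 6 6 7 6 6 7 6 6 7 7 7 7 6 6 6 7 6 7 6 7 7 7 6 6 7 7 7 7 7 6 6 6 6 6 7 7 7 7 7 7 7 71515
200 1414141414141515 9 6 6 6 7 6 6 7 5 6 6 6 6 4 4 4 5 6 6 6 6 6 6 6 6 6 6 4 5 5 5 511111111 9 6 4 2 5 7 7 81515
206 151515151515151511 6 6 6 5 5 5 510111111 9 6 6 4 4 6 6 6 7 6 6 6 4 4 4 4 5 5 6 6 6 6 6 6 6 6 6 6 7 6 6111515
212 141414141414141411 4 4 4 4 6 6 6 6 913 6 6 6 6 8 4 6 7 6 4 4 4 4 4 4 4 4 5 5 81211121212111212121212 6161616
218 151515151515151513 5 4 4 5111111111111111
[... 902 characters left out ...]
213131313 3 6 6 5 4 4 4 4 4 4 4 5 5 812121212121212121313 6 615151515
272 151515151515151515 4 5 4 31112121213121213121313 3 7 6 4 5 4 4 4 4 4 3 5 5 812121212121212121213 6 816161616
278 151515151515151515 4 4 4 21112131313121313131313 3 6 5 4 4 4 4 4 4 4 5 5 5 912121212121213121312 61516161515
284 1515 2 1 2 1161616 4 4 5 21012131312121313131313 3 6 6 5 4 4 4 2 2 0 2 2 5 912121212121212121213 61616161616
290 1615 1 1 1 1151616 4 4 5 21012121212131313131313 3 6 7 4 5 4 3 1 2 1 1 5 41012121212121213121212 61515161616
296 16 1 1 1 2 1141616 4 5 4 21013121312131213131313 3 6 6 5 4 4 3 1 2 1 1 1 5 8121212121212121212 6 61616161616
[[321.1639 265.8182]] [[320.9867 123.061 ]] [[444.0641 265.4962]]
```

```bash
python3 -c "
from h import *
P=load('wrist','pics/w17.png');im=cv2.imread('pics/w17.png').max(2)
for r in (220,235,242,260,275,290):
  row=im[r,270:520]; m=(row>85).astype(int);e=np.flatnonzero(np.diff(m))+271; print(r,e.tolist())
for y in(-75,-63,-59,-21,-17,17,63,75): print(y,proj(P,chg(44,y,40)).round(0),proj(P,chg(44,y,66)).round(0))
for y in(-63,-40,-17,17,63): print(y,proj(P,chg(5,y,40)).round(0),proj(P,chg(9,y,66)).round(0))
"
```

```text
220 [271, 292, 349, 420, 476, 483]
235 [272, 293, 349, 418, 474, 481]
242 [273, 292, 348, 418, 473, 480]
260 [273, 293, 348, 416, 470, 477]
275 [274, 293, 348, 415, 468, 475]
290 [275, 294, 348, 414, 466, 473]
-75 [[272. 253.]] [[267. 266.]]
-63 [[289. 253.]] [[286. 266.]]
-59 [[295. 253.]] [[292. 266.]]
-21 [[347. 252.]] [[350. 266.]]
-17 [[353. 252.]] [[357. 266.]]
17 [[400. 252.]] [[409. 266.]]
63 [[464. 252.]] [[479. 265.]]
75 [[480. 252.]] [[498. 265.]]
-63 [[287. 199.]] [[284. 213.]]
-40 [[321. 199.]] [[321. 213.]]
-17 [[354. 199.]] [[358. 213.]]
17 [[404. 199.]] [[413. 213.]]
63 [[470. 199.]] [[487. 213.]]
```

Emit:
drive_tool(
  motion=[
    [[0,0.5,25],[0,0,0]],
    [[0,0,25],[0,0,0]],
    [[0,0,15],[0,0,0]],
    [[0,0,6],[0,0,0]],
    [[0,0,0],[0,0,0]],
  ],
)

```text
time_s: 23.1
position: [0.5738, 0.1354, 0.0049]
tcp_rot: [[-0.997, 0.072, -0.002], [0.072, 0.997, -0.0], [0.002, -0.0, -1.0]]
force: [-0.6, 0.6, 0.6]
opening: 0.711
grasp_force: 0.0
```

Emit:
drive_tool(
  motion=[
    [[0,0,0],[0,0,0]],
    [[0,0,0],[0,0,0]],
    [[0,0,0],[0,0,0]],
    [[0,0,0],[0,0,0]],
    [[0,0,0],[0,0,0]],
  ],
  gripper=0.3,
)

```text
time_s: 23.6
position: [0.5748, 0.1347, 0.0064]
tcp_rot: [[-0.997, 0.073, 0.001], [0.073, 0.997, -0.0], [-0.001, -0.0, -1.0]]
force: [-0.5, -1.4, 3.3]
opening: 0.438
grasp_force: 30.0
```

Emit:
drive_tool(
  motion=[
    [[0,0,-15],[0,0,0]],
    [[0,0,-30],[0,0,0]],
    [[0,0,-40],[0,0,0]],
    [[0,0,-45],[0,0,0]],
    [[0,0,-15],[0,0,-0.013]],
  ],
)

```text
time_s: 24.1
position: [0.5771, 0.1352, 0.1562]
tcp_rot: [[-0.998, 0.059, 0.009], [0.059, 0.998, 0.001], [-0.009, 0.001, -1.0]]
force: [0.9, 0.4, -2.1]
opening: 0.433
grasp_force: 30.0
```

```bash
python3 -c "
from h import *
st();rel(44,-40,150,case,176.55);snap('wrist','pics/w18.png');im=cv2.imread('pics/w18.png')
for r in range(215,260,3): print(r,''.join('%3d'%(v//10) for v in im.max(2)[r,280:365:5]))
"
```

```text
t24.1 tcp [577.098  135.2098 156.2173] head 176.6 F [ 0.8957  0.3532 -2.105 ] op 0.433 gf 30.0 q [  2.  29.  89.   0.  61. -84.]
shift [ -21.6 -376.2    6.2]
215  17  7  7  6  7  6  7  6  7  6  4  4  4  6  7  5  4
218  16 16 15  6  6  6  7  6  7  6  4  5  5  6  6  4  4
221  16 17 17  6  7  6  6  7  7  7  5  5  5  7  6  4  5
224  15 11 13  6  7  7  6  6  7  7  4  5  5  7  7  4  4
227  16  6  7  6  6  6  6  7  7  6  4  4  4  6  7  5  5
230  16  6  6  6  6  6  6  7  7  6  5  5  4  7  7  5  5
233  16  7  5  5  5  5  5  8  7  8  6  6  6  6  7  5  4
236  16  6  5  6  6 11 11 11 11 11 12  9  6  6  6  5  5
239  15  5  6  6  6 11 11 11 11 11 10 11  6  6  6  8  5
242  16  6  6  6  6 13 11 11 11 11 11 18  6  6  6  8  4
245  15  6  6  6  6  6 15 18 20 19 17  6  6  6  6  7  5
248  15  6  6  6  6  6  6  6  6  6  6  6  6  5  6  7  5
251   9  6  7  7  7  7  7  7  7  7  7  7  7  7  7  7  6
254   6 10 10 10 10 10 10 10 10 10 10 10 10 10 10 10  9
257   8 11 11 11 11 11 11 11 11 11 11 11 11 11 12 12 12
```

Emit:
drive_tool(
  motion=[
    [[0,-30,0],[0,0,0]],
    [[0,-42,0],[0,0,0]],
    [[0,-42,0],[0,0,0]],
    [[-4,-42,0],[0,0,0]],
    [[-4,-42,0],[0,0,0]],
  ],
)

```text
time_s: 24.65
position: [0.5692, -0.0643, 0.1501]
tcp_rot: [[-0.998, 0.06, -0.002], [0.06, 0.998, 0.001], [0.002, 0.001, -1.0]]
force: [0.7, -0.1, -1.6]
opening: 0.432
grasp_force: 30.0
```

Emit:
drive_tool(
  motion=[
    [[-4,-42,0],[0,0,0]],
    [[-4,-42,0],[0,0,0]],
    [[-3,-42,0],[0,0,0]],
    [[0,-42,0],[0,0,0]],
    [[0,-10,0],[0,0,0]],
  ],
)

```text
time_s: 25.15
position: [0.5702, -0.2464, 0.1501]
tcp_rot: [[-0.998, 0.064, -0.0], [0.064, 0.998, -0.002], [-0.0, -0.002, -1.0]]
force: [0.3, -0.0, -1.3]
opening: 0.434
grasp_force: 30.0
```

Emit:
drive_tool(
  motion=[
    [[0,0,30],[0,0,0]],
    [[0,0,30],[0,0,0]],
    [[0,0,20],[0,0,0]],
    [[0,0,0],[0,0,0]],
  ],
)

```text
time_s: 25.55
position: [0.5674, -0.239, 0.067]
tcp_rot: [[-0.998, 0.06, -0.008], [0.06, 0.998, 0.006], [0.008, 0.005, -1.0]]
force: [-0.8, -0.1, -1.4]
opening: 0.435
grasp_force: 30.0
```

```bash
python3 -c "
from h import *
st();rel(44-3.3,-40,-16,case,176.55)
"
```

```text
t25.6 tcp [ 567.4277 -238.9659   66.9509] head 176.6 F [-0.7525 -0.0669 -1.4465] op 0.435 gf 30.0 q [ -33.   38.   89.    0.   54. -120.]
shift [-5.4 -2.1 83. ]
```

Emit:
drive_tool(
  motion=[
    [[-5,-2,15],[0,0,0]],
    [[0,0,15],[0,0,0]],
    [[0,0,5],[0,0,0]],
    [[0,0,0],[0,0,0]],
  ],
)

```text
time_s: 25.95
position: [0.575, -0.2433, 0.0347]
tcp_rot: [[-0.998, 0.06, -0.002], [0.06, 0.998, 0.001], [0.002, 0.001, -1.0]]
force: [0.5, -0.1, -1.5]
opening: 0.435
grasp_force: 30.0
```

```bash
python3 -c "
from h import *
st();rel(44-3.3,-40,-16,case,176.55)
"
```

```text
t25.9 tcp [ 575.009  -243.2806   34.7401] head 176.6 F [ 0.4671 -0.0913 -1.5036] op 0.435 gf 30.0 q [ -33.   41.   89.    0.   50. -120.]
shift [ 2.4  1.8 50.7]
```

Emit:
drive_tool(
  motion=[
    [[2,1.5,15],[0,0,0]],
    [[0,0,12],[0,0,0]],
    [[0,0,8],[0,0,0]],
    [[0,0,6],[0,0,0]],
    [[0,0,0],[0,0,0]],
  ],
)

```text
time_s: 26.45
position: [0.5733, -0.242, -0.0061]
tcp_rot: [[-0.998, 0.06, -0.001], [0.06, 0.998, 0.001], [0.001, 0.001, -1.0]]
force: [-0.5, 0.2, -2.1]
opening: 0.438
grasp_force: 30.0
```

```bash
python3 -c "
from h import *
st();rel(44-3.3,-40,-16,case,176.55)
"
```

```text
t26.4 tcp [ 573.2912 -242.011    -6.1397] head 176.6 F [-0.4959  0.1929 -2.1078] op 0.438 gf 30.0 q [ -33.   45.   90.    0.   46. -120.]
shift [0.6 0.6 9.9]
```

Emit:
drive_tool(
  motion=[
    [[0.5,0.5,4],[0,0,0]],
    [[0,0,3],[0,0,0]],
    [[0,0,2],[0,0,0]],
    [[0,0,1],[0,0,0]],
    [[0,0,0],[0,0,0]],
  ],
)

```text
time_s: 26.95
position: [0.5733, -0.2417, -0.0153]
tcp_rot: [[-0.998, 0.06, -0.0], [0.06, 0.998, 0.0], [0.0, -0.0, -1.0]]
force: [0.6, 0.4, -2.2]
opening: 0.436
grasp_force: 30.0
```

Emit:
drive_tool(
  motion=[
    [[0,0,1.2],[0,0,0]],
    [[0,0,0],[0,0,0]],
  ],
)

```text
time_s: 27.15
position: [0.5734, -0.2418, -0.0165]
tcp_rot: [[-0.998, 0.06, 0.0], [0.06, 0.998, -0.0], [-0.0, -0.0, -1.0]]
force: [-0.2, -0.4, -2.0]
opening: 0.431
grasp_force: 30.0
```

Emit:
drive_tool(
  motion=[
    [[0,0,0],[0,0,0]],
    [[0,0,0],[0,0,0]],
    [[0,0,0],[0,0,0]],
    [[0,0,0],[0,0,0]],
  ],
  gripper=0.71,
)

```text
time_s: 27.55
position: [0.5735, -0.2418, -0.0163]
tcp_rot: [[-0.998, 0.06, 0.0], [0.06, 0.998, -0.0], [-0.0, -0.0, -1.0]]
force: [-0.1, -0.6, 0.3]
opening: 0.677
grasp_force: 0.0
```

Emit:
drive_tool(
  motion=[
    [[0,0,-15],[0,0,0]],
    [[0,0,-30],[0,0,0]],
    [[0,0,-30],[0,0,0]],
    [[40,40,0],[0,0,0]],
    [[45,40,0],[0,0,0]],
  ],
)

```text
time_s: 28.05
position: [0.5066, -0.1699, 0.0609]
tcp_rot: [[-0.998, 0.061, 0.006], [0.061, 0.998, -0.003], [-0.006, -0.003, -1.0]]
force: [-0.3, 0.4, -0.4]
opening: 0.709
grasp_force: 0.0
```

Emit:
drive_tool(
  motion=[
    [[0,0,0],[0,0,0]],
    [[0,0,0],[0,0,0]],
  ],
)

```text
time_s: 28.25
position: [0.504, -0.168, 0.0596]
tcp_rot: [[-0.998, 0.059, 0.0], [0.059, 0.998, -0.0], [-0.0, -0.0, -1.0]]
force: [0.7, -0.1, -0.1]
opening: 0.709
grasp_force: 0.0
```

```bash
cat >> h.py <<'E'
def wcheck(fr,sites,z,fn,thr=85):
    "print bright segments along columns/rows through predicted pack-top centres"
    P,im=snap('wrist',fn); g=im.max(2)
    for x,y in sites:
        c=proj(P,fr(x,y,z))[0]; e=[proj(P,fr(x+a,y+b,z))[0] for a,b in((-35,0),(35,0),(0,-19),(0,19))]
        print((x,y),'pred c',c.round(0),'rows',e[0][1].round(0),e[1][1].round(0),'cols',e[2][0].round(0),e[3][0].round(0))
        u,v=c.round().astype(int)
        if 0<v<479:
            print('  row',[int(q)//10 for q in g[v,max(0,u-50):u+50:4]])
        if 0<u<639: print('  col',[int(q)//10 for q in g[max(0,v-80):min(480,v+80):5,u]])
E
python3 -c "
from h import *
st();rel(-44,40,-16,case,176.55);wcheck(case,[(-44,40)],43,'pics/w19.png');snap('top','pics/t19.png');snap('scene','pics/s19.png')
"
```

```text
t28.2 tcp [ 504.0439 -167.9596   59.6029] head 176.6 F [ 0.6958 -0.1312 -0.0829] op 0.709 gf 0.0 q [ -30.   34.  102.   -0.   44. -117.]
shift [11.7 10.8 75.6]
(-44, 40) pred c [337. 247.] rows 194.0 295.0 cols 308.0 366.0
  row [10, 10, 10, 10, 9, 6, 9, 10, 10, 10, 10, 10, 10, 10, 10, 10, 10, 10, 10, 9, 10, 11, 10, 10, 10]
  col [9, 14, 14, 14, 9, 5, 10, 10, 10, 10, 10, 10, 10, 10, 10, 10, 10, 10, 10, 10, 10, 10, 10, 10, 10, 12, 14, 14, 14, 14, 14, 14]
```

Emit:
drive_tool(
  motion=[
    [[11.5,10.5,0],[0,0,0]],
    [[0,0,20],[0,0,0]],
    [[0,0,25],[0,0,0]],
    [[0,0,15],[0,0,0]],
    [[0,0,0],[0,0,0]],
  ],
)

```text
time_s: 28.9
position: [0.4941, -0.1584, -0.0032]
tcp_rot: [[-0.998, 0.061, -0.002], [0.061, 0.998, 0.001], [0.002, 0.001, -1.0]]
force: [-0.8, -0.3, 0.1]
opening: 0.704
grasp_force: 0.0
```

```bash
python3 -c "
from h import *
st();rel(-44,40,-16,case,176.55)
"
```

```text
t28.9 tcp [ 494.1405 -158.404    -3.2488] head 176.5 F [-0.7601 -0.3146  0.0783] op 0.704 gf 0.0 q [ -30.   40.  105.   -0.   35. -117.]
shift [ 1.3  1.9 12.8]
```

Emit:
drive_tool(
  motion=[
    [[1.3,1.9,5],[0,0,0]],
    [[0,0,5],[0,0,0]],
    [[0,0,3],[0,0,0]],
    [[0,0,0],[0,0,0]],
  ],
)

```text
time_s: 29.3
position: [0.4929, -0.1559, -0.0145]
tcp_rot: [[-0.998, 0.06, 0.0], [0.06, 0.998, -0.0], [-0.0, -0.0, -1.0]]
force: [0.4, -0.3, 0.5]
opening: 0.712
grasp_force: 0.0
```

Emit:
drive_tool(
  motion=[
    [[0,0,0],[0,0,0]],
    [[0,0,0],[0,0,0]],
    [[0,0,0],[0,0,0]],
    [[0,0,0],[0,0,0]],
    [[0,0,0],[0,0,0]],
  ],
  gripper=0.3,
)

```text
time_s: 29.8
position: [0.493, -0.156, -0.0143]
tcp_rot: [[-0.998, 0.06, 0.001], [0.06, 0.998, -0.0], [-0.001, -0.0, -1.0]]
force: [0.7, -1.0, 1.7]
opening: 0.433
grasp_force: 30.0
```

Emit:
drive_tool(
  motion=[
    [[0,0,-15],[0,0,0]],
    [[0,0,-30],[0,0,0]],
    [[0,0,-40],[0,0,0]],
    [[0,0,-45],[0,0,0]],
    [[0,0,-30],[0,0,0.013]],
  ],
)

```text
time_s: 30.3
position: [0.4932, -0.156, 0.1479]
tcp_rot: [[-0.997, 0.073, 0.002], [0.073, 0.997, -0.001], [-0.002, -0.001, -1.0]]
force: [0.7, -0.7, -1.8]
opening: 0.429
grasp_force: 30.0
```

Emit:
drive_tool(
  motion=[
    [[0,30,0],[0,0,0]],
    [[0,42,0],[0,0,0]],
    [[0,42,0],[0,0,0]],
    [[0,42,0],[0,0,0]],
    [[0,42,0],[0,0,0]],
  ],
)

```text
time_s: 30.8
position: [0.5063, 0.0433, 0.1452]
tcp_rot: [[-0.997, 0.073, -0.001], [0.073, 0.997, 0.0], [0.001, 0.0, -1.0]]
force: [1.2, 0.2, -1.9]
opening: 0.435
grasp_force: 30.0
```

Emit:
drive_tool(
  motion=[
    [[0,42,0],[0,0,0]],
    [[0,42,0],[0,0,0]],
    [[0,42,0],[0,0,0]],
    [[0,30,0],[0,0,0]],
    [[0,0,0],[0,0,0]],
  ],
)

```text
time_s: 31.3
position: [0.5178, 0.2009, 0.1451]
tcp_rot: [[-0.998, 0.068, -0.0], [0.068, 0.998, 0.001], [0.0, 0.001, -1.0]]
force: [0.2, -1.5, -1.2]
opening: 0.433
grasp_force: 30.0
```

```bash
python3 -c "
from h import *
st();rel(-44,40,80,chg,175.8);snap('wrist','pics/w20.png');im=cv2.imread('pics/w20.png')
for r in range(215,260,3): print(r,''.join('%3d'%(v//10) for v in im.max(2)[r,280:365:5]))
"
```

```text
t31.3 tcp [517.8298 200.9485 145.0647] head 176.1 F [ 0.2401 -1.5299 -1.1906] op 0.433 gf 30.0 q [ 10.  28.  94.   0.  58. -77.]
shift [26.7 17.8 65.1]
215   7  7  7  7  7  7  7  6  6  7  7  7  7  6  5  4  5
218   7  7  7  7  7  7  7  6  7  7  7  7  7  7  5  4  4
221   7  7  7  7  7  7  7  7  7  7  6  7  7  7  5  5  5
224   7  7  7  7  7  7  7  7  7  7  7  7  7  6  5  4  4
227   7  7  6  6  6  6  6  6  6  6  6  6  6  6  5  4  5
230   7  6  5  5  6  7 11 11 12 12 10  7  6  6  7  5  5
233   7  6  6  6  6 12 12 12 12 12 12 12  6  6  6  6  4
236   7  5  6  6  6 12 12 11 12 12 11 14  6  6  6  8  4
239   7  5  6  6  6  8 16 16 17 17 19 11  6  6  7  8  3
242   6  6  6  6  6  6  6  6  6  6  6  6  6  6  6  7  6
245   6  6  7  7  7  7  7  7  7  7  7  7  7  7  7  7  7
248   6  9 10 10 10 10 10 10 10 10 10 10 10 10 10 10  8
251   8 11 11 12 11 11 11 12 12 12 12 12 12 11 12 12 11
254   8 12 12 12 12 12 12 12 12 12 12 12 12 12 12 12 12
257   9 12 12 13 13 13 13 13 13 13 13 13 13 13 13 13 13
```

Emit:
drive_tool(
  motion=[
    [[14,9,20],[0,0,0.004]],
    [[13,9,20],[0,0,0]],
    [[0,0,20],[0,0,0]],
    [[0,0,20],[0,0,0]],
    [[0,0,20],[0,0,0]],
  ],
)

```text
time_s: 31.85
position: [0.4925, 0.2158, 0.0447]
tcp_rot: [[-0.997, 0.078, -0.001], [0.078, 0.997, -0.001], [0.001, -0.001, -1.0]]
force: [1.3, 0.6, -3.0]
opening: 0.432
grasp_force: 30.0
```

Emit:
drive_tool(
  motion=[
    [[0,0,0],[0,0,0]],
    [[0,0,0],[0,0,0]],
  ],
)

```text
time_s: 32.05
position: [0.4927, 0.2162, 0.0454]
tcp_rot: [[-0.997, 0.078, -0.001], [0.078, 0.997, -0.001], [0.001, -0.001, -1.0]]
force: [0.9, 0.8, -1.0]
opening: 0.433
grasp_force: 30.0
```

```bash
python3 -c "
from h import *
st();rel(-44.8,40,8.7,chg,175.8)
"
```

```text
t32.0 tcp [492.6509 216.1648  45.3857] head 175.5 F [ 0.8509  0.7802 -0.9749] op 0.433 gf 30.0 q [ 12.  35. 101.  -0.  43. -74.]
shift [ 1.2  4.4 36.7]
```

Emit:
drive_tool(
  motion=[
    [[1.2,4.4,10],[0,0,-0.004]],
    [[0,0,7],[0,0,0]],
    [[0,0,6],[0,0,0]],
    [[0,0,0],[0,0,0]],
    [[0,0,0],[0,0,0]],
  ],
)

```text
time_s: 32.55
position: [0.492, 0.2217, 0.0224]
tcp_rot: [[-0.997, 0.073, -0.0], [0.073, 0.997, -0.0], [0.0, -0.0, -1.0]]
force: [0.5, -0.9, -2.2]
opening: 0.436
grasp_force: 30.0
```

```bash
python3 -c "
from h import *
st();rel(-44.8,40,8.7,chg,175.8)
"
```

```text
t32.5 tcp [491.9861 221.7228  22.3866] head 175.8 F [ 0.5112 -0.9116 -2.2188] op 0.436 gf 30.0 q [ 12.  38. 102.  -0.  41. -73.]
shift [ 0.2 -1.1 13.7]
```

Emit:
drive_tool(
  motion=[
    [[0,-1,4],[0,0,0]],
    [[0,0,4],[0,0,0]],
    [[0,0,3],[0,0,0]],
    [[0,0,2],[0,0,0]],
    [[0,0,0],[0,0,0]],
  ],
)

```text
time_s: 33.05
position: [0.4918, 0.2206, 0.0091]
tcp_rot: [[-0.997, 0.073, -0.001], [0.073, 0.997, -0.0], [0.001, -0.0, -1.0]]
force: [0.2, -0.1, -1.9]
opening: 0.434
grasp_force: 30.0
```

Emit:
drive_tool(
  motion=[
    [[0,0,1],[0,0,0]],
    [[0,0,0],[0,0,0]],
  ],
)

```text
time_s: 33.25
position: [0.4921, 0.2207, 0.0087]
tcp_rot: [[-0.997, 0.073, 0.0], [0.073, 0.997, 0.0], [-0.0, 0.0, -1.0]]
force: [-0.4, -0.5, 0.1]
opening: 0.434
grasp_force: 30.0
```

Emit:
drive_tool(
  motion=[
    [[0,0,0],[0,0,0]],
    [[0,0,0],[0,0,0]],
    [[0,0,0],[0,0,0]],
    [[0,0,0],[0,0,0]],
  ],
  gripper=0.71,
)

```text
time_s: 33.65
position: [0.4921, 0.2207, 0.0086]
tcp_rot: [[-0.997, 0.073, 0.0], [0.073, 0.997, 0.0], [-0.0, 0.0, -1.0]]
force: [-0.2, -0.3, 0.2]
opening: 0.678
grasp_force: 0.0
```

Emit:
drive_tool(
  motion=[
    [[0,0,-15],[0,0,0]],
    [[0,0,-30],[0,0,0]],
    [[0,0,-25],[0,0,0]],
    [[0,-40,0],[0,0,0]],
    [[0,-40,0],[0,0,0]],
  ],
)

```text
time_s: 34.15
position: [0.4872, 0.141, 0.0797]
tcp_rot: [[-0.998, 0.069, 0.004], [0.069, 0.998, 0.0], [-0.004, 0.0, -1.0]]
force: [0.8, -1.1, -0.6]
opening: 0.709
grasp_force: 0.0
```

Emit:
drive_tool(
  motion=[
    [[0,0,0],[0,0,0]],
    [[0,0,0],[0,0,0]],
  ],
)

```text
time_s: 34.35
position: [0.4863, 0.1403, 0.0787]
tcp_rot: [[-0.997, 0.075, 0.0], [0.075, 0.997, 0.0], [-0.0, 0.0, -1.0]]
force: [-0.1, 0.3, -0.2]
opening: 0.712
grasp_force: 0.0
```

```bash
python3 -c "
from h import *
st();rel(-44,-40,7,chg,175.8);wcheck(chg,[(-44,-40),(-44,40)],66,'pics/w21.png');snap('top','pics/t21.png');snap('scene','pics/s21.png')
"
```

```text
t34.4 tcp [486.3423 140.3398  78.6514] head 175.7 F [-0.0974  0.3279 -0.1638] op 0.712 gf 0.0 q [  3.  30. 105.   0.  45. -82.]
shift [-0.3  0.5 71.7]
(-44, -40) pred c [321. 266.] rows 214.0 314.0 cols 292.0 350.0
  row [16, 5, 5, 5, 5, 4, 6, 11, 13, 13, 13, 13, 13, 13, 13, 13, 13, 13, 13, 13, 10, 7, 7, 7, 4]
  col [7, 7, 7, 5, 12, 7, 12, 13, 13, 12, 13, 13, 13, 13, 13, 13, 13, 13, 13, 13, 13, 13, 12, 13, 13, 6, 7, 6, 7, 6, 7, 8]
(-44, 40) pred c [443. 266.] rows 214.0 314.0 cols 414.0 472.0
  row [4, 4, 5, 5, 5, 7, 10, 13, 13, 13, 13, 13, 13, 13, 13, 13, 13, 13, 13, 6, 7, 15, 15, 15, 15]
  col [7, 7, 7, 5, 12, 7, 12, 13, 13, 13, 13, 13, 13, 13, 13, 13, 13, 13, 13, 13, 13, 13, 10, 13, 13, 6, 6, 6, 5, 3, 5, 6]
```

Emit:
drive_tool(
  motion=[
    [[0,0.5,25],[0,0,0]],
    [[0,0,25],[0,0,0]],
    [[0,0,15],[0,0,0]],
    [[0,0,6],[0,0,0]],
    [[0,0,0],[0,0,0]],
  ],
)

```text
time_s: 35.0
position: [0.4857, 0.1422, 0.0067]
tcp_rot: [[-0.997, 0.071, -0.002], [0.071, 0.997, -0.0], [0.002, -0.0, -1.0]]
force: [0.0, -0.8, -0.3]
opening: 0.708
grasp_force: 0.0
```

Emit:
drive_tool(
  motion=[
    [[0,0,0],[0,0,0]],
    [[0,0,0],[0,0,0]],
    [[0,0,0],[0,0,0]],
    [[0,0,0],[0,0,0]],
    [[0,0,0],[0,0,0]],
  ],
  gripper=0.3,
)

```text
time_s: 35.5
position: [0.4868, 0.1416, 0.0081]
tcp_rot: [[-0.997, 0.073, 0.001], [0.073, 0.997, 0.0], [-0.001, 0.0, -1.0]]
force: [0.2, 1.1, 3.4]
opening: 0.439
grasp_force: 30.0
```

Emit:
drive_tool(
  motion=[
    [[0,0,-15],[0,0,0]],
    [[0,0,-30],[0,0,0]],
    [[0,0,-40],[0,0,0]],
    [[0,0,-45],[0,0,0]],
    [[0,0,-15],[0,0,-0.013]],
  ],
)

```text
time_s: 36.0
position: [0.4884, 0.1415, 0.1564]
tcp_rot: [[-0.998, 0.059, 0.007], [0.059, 0.998, 0.0], [-0.007, 0.001, -1.0]]
force: [0.9, -0.2, -2.8]
opening: 0.436
grasp_force: 30.0
```

```bash
python3 -c "
from h import *
st();rel(44,40,150,case,176.55);snap('wrist','pics/w22.png');im=cv2.imread('pics/w22.png')
for r in range(220,260,3): print(r,''.join('%3d'%(v//10) for v in im.max(2)[r,280:365:5]))
"
```

```text
t36.0 tcp [488.4461 141.4938 156.3654] head 176.6 F [ 0.8532 -0.2082 -2.8194] op 0.436 gf 30.0 q [  4.  23. 101.  -0.  56. -83.]
shift [-110.5 -297.1    6.4]
220  15 16 16  5  6  6  6  6  6  6  4  4  4  6  6  4  4
223  15 16 16  5  6  6  6  6  6  6  4  4  4  6  6  4  4
226  15  6  6  5  6  6  6  6  6  6  4  4  4  6  6  4  4
229  15  6  5  5  5  4  7  9 10  9  7  6  6  5  6  4  4
232  15  5  5  5  5 11 11 11 11 11 11 11  6  5  6  5  4
235  15  5  5  5  5 11 11 11 11 11 11 11  6  6  6  8  4
238  15  5  6  5  6 13 13 13 13 14 17 14  6  6  6  7  4
241  15  5  6  6  6  6  6  8  9  6  6  6  6  6  6  7  4
244  12  6  6  6  6  6  6  6  6  6  6  6  6  6  6  7  4
247   7  8  8  8  8  8  8  8  8  8  8  8  8  8  8  9  6
250   7 10 10 10 10 10 10 10 10 10 11 10 10 10 11 11 10
253   8 11 11 11 11 11 11 11 11 11 11 11 11 11 11 12 11
256   8 11 12 12 12 12 12 12 12 12 12 12 12 12 12 12 12
259   8 12 12 12 12 12 12 12 12 12 12 12 12 12 12 12 11
```

Emit:
drive_tool(
  motion=[
    [[0,-30,0],[0,0,0]],
    [[-15,-38,0],[0,0,0]],
    [[-15,-38,0],[0,0,0]],
    [[-15,-38,0],[0,0,0]],
    [[-15,-38,0],[0,0,0]],
  ],
)

```text
time_s: 36.55
position: [0.5343, -0.0451, 0.1511]
tcp_rot: [[-0.998, 0.06, -0.003], [0.06, 0.998, 0.001], [0.003, 0.001, -1.0]]
force: [0.5, 0.4, -2.2]
opening: 0.432
grasp_force: 30.0
```

Emit:
drive_tool(
  motion=[
    [[-15,-38,0],[0,0,0]],
    [[-15,-38,0],[0,0,0]],
    [[-15,-38,0],[0,0,0]],
    [[-5,0,20],[0,0,0]],
    [[0,0,20],[0,0,0]],
  ],
)

```text
time_s: 37.05
position: [0.5787, -0.1626, 0.1109]
tcp_rot: [[-0.998, 0.063, 0.0], [0.063, 0.998, -0.0], [-0.0, -0.0, -1.0]]
force: [0.2, 0.4, -2.9]
opening: 0.433
grasp_force: 30.0
```

Emit:
drive_tool(
  motion=[
    [[0,0,30],[0,0,0]],
    [[0,0,20],[0,0,0]],
    [[0,0,15],[0,0,0]],
    [[0,0,0],[0,0,0]],
    [[0,0,0],[0,0,0]],
  ],
)

```text
time_s: 37.55
position: [0.5775, -0.1604, 0.0465]
tcp_rot: [[-0.998, 0.06, -0.002], [0.06, 0.998, 0.001], [0.002, 0.001, -1.0]]
force: [0.5, 0.6, -2.0]
opening: 0.433
grasp_force: 30.0
```

```bash
python3 -c "
from h import *
st();rel(43.2,40,-15.5,case,176.55)
"
```

```text
t37.5 tcp [ 577.502  -160.3518   46.5107] head 176.6 F [ 0.4558  0.6408 -1.9702] op 0.433 gf 30.0 q [ -26.   39.   92.   -0.   49. -113.]
shift [-2.6 -1.2 62. ]
```

Emit:
drive_tool(
  motion=[
    [[-2.3,-1.2,15],[0,0,0]],
    [[0,0,15],[0,0,0]],
    [[0,0,12],[0,0,0]],
    [[0,0,0],[0,0,0]],
    [[0,0,0],[0,0,0]],
  ],
)

```text
time_s: 38.05
position: [0.5802, -0.1618, 0.0048]
tcp_rot: [[-0.998, 0.06, -0.001], [0.06, 0.998, 0.001], [0.001, 0.0, -1.0]]
force: [-0.3, 0.2, -2.6]
opening: 0.435
grasp_force: 30.0
```

```bash
python3 -c "
from h import *
st();rel(43.2,40,-15.5,case,176.55)
"
```

```text
t38.0 tcp [ 580.1603 -161.7655    4.8495] head 176.6 F [-0.3149  0.2227 -2.5684] op 0.435 gf 30.0 q [ -26.   43.   93.   -0.   45. -113.]
shift [ 0.1  0.1 20.3]
```

Emit:
drive_tool(
  motion=[
    [[0,0,8],[0,0,0]],
    [[0,0,5],[0,0,0]],
    [[0,0,4],[0,0,0]],
    [[0,0,3],[0,0,0]],
    [[0,0,0],[0,0,0]],
  ],
)

```text
time_s: 38.55
position: [0.5806, -0.162, -0.0146]
tcp_rot: [[-0.998, 0.06, 0.0], [0.06, 0.998, -0.0], [-0.0, -0.0, -1.0]]
force: [0.0, 1.3, -1.5]
opening: 0.433
grasp_force: 30.0
```

Emit:
drive_tool(
  motion=[
    [[0,0,1],[0,0,0]],
    [[0,0,0],[0,0,0]],
  ],
)

```text
time_s: 38.75
position: [0.5807, -0.162, -0.0148]
tcp_rot: [[-0.998, 0.06, 0.0], [0.06, 0.998, -0.0], [-0.001, -0.0, -1.0]]
force: [-0.7, 0.4, 3.6]
opening: 0.431
grasp_force: 30.0
```

Emit:
drive_tool(
  motion=[
    [[0,0,0],[0,0,0]],
    [[0,0,0],[0,0,0]],
    [[0,0,0],[0,0,0]],
    [[0,0,0],[0,0,0]],
  ],
  gripper=0.71,
)

```text
time_s: 39.15
position: [0.5806, -0.162, -0.0156]
tcp_rot: [[-0.998, 0.06, 0.0], [0.06, 0.998, -0.0], [-0.0, -0.0, -1.0]]
force: [1.4, -0.3, 0.7]
opening: 0.677
grasp_force: 0.0
```

Emit:
drive_tool(
  motion=[
    [[0,0,-15],[0,0,0]],
    [[0,0,-40],[0,0,0]],
    [[0,0,-45],[0,0,0]],
    [[0,0,-45],[0,0,0]],
    [[0,0,-45],[0,0,0]],
  ],
)

```text
time_s: 39.65
position: [0.5803, -0.1618, 0.1774]
tcp_rot: [[-0.998, 0.06, 0.001], [0.06, 0.998, -0.0], [-0.001, -0.0, -1.0]]
force: [0.4, -0.1, 0.0]
opening: 0.713
grasp_force: 0.0
```

Emit:
drive_tool(
  motion=[
    [[0,0,-45],[0,0,0]],
    [[0,0,-45],[0,0,0]],
    [[0,0,-40],[0,0,0]],
    [[-35,-15,0],[0,0,0]],
    [[-40,-20,0],[0,0,0]],
  ],
)

```text
time_s: 40.15
position: [0.6541, -0.201, 0.3097]
tcp_rot: [[-0.998, 0.059, 0.006], [0.059, 0.998, -0.003], [-0.006, -0.002, -1.0]]
force: [1.1, 0.0, 0.1]
opening: 0.71
grasp_force: 0.0
```

Emit:
drive_tool(
  motion=[
    [[0,0,0],[0,0,0]],
    [[0,0,0],[0,0,0]],
  ],
)

```text
time_s: 40.35
position: [0.6529, -0.2014, 0.3041]
tcp_rot: [[-0.998, 0.06, -0.002], [0.06, 0.998, 0.001], [0.002, 0.001, -1.0]]
force: [0.4, 0.3, -0.4]
opening: 0.709
grasp_force: 0.0
```

```bash
python3 -c "
from h import *
st();wcheck(case,[(44,40),(44,-40)],43,'pics/w23.png');snap('top','pics/t23.png')
P=pose('top');print('chg',[ (proj(P,chg(x,y,66)).round(0).tolist(), cv2.imread('pics/t23.png').max(2)[tuple(proj(P,chg(x,y,66)).round(0).astype(int)[0][::-1])]) for x in(-44,44) for y in(-40,40)])
im=cv2.imread('pics/t23.png').max(2)[160:270,215:295]
for r in range(0,110,4): print(r+160,''.join('%3d'%(v//10) for v in im[r,::4]))
im=cv2.imread('pics/w23.png').max(2)
for r in range(0,190,6): print(r,''.join('%3d'%(v//10) for v in im[r,210:440:7]))
"
```

```text
t40.4 tcp [ 652.9206 -201.3776  304.0722] head 176.6 F [ 0.4225  0.2754 -0.365 ] op 0.709 gf 0.0 q [ -26.   30.   64.    0.   87. -113.]
(44, 40) pred c [348. 139.] rows 110.0 167.0 cols 333.0 363.0
  row [11, 11, 16, 12, 11, 11, 11, 11, 11, 9, 11, 11, 11, 11, 11, 11, 9, 11, 11, 11, 11, 11, 11, 11, 4]
  col [16, 16, 16, 16, 16, 16, 16, 16, 15, 16, 12, 11, 6, 11, 11, 11, 11, 11, 11, 11, 7, 11, 15, 15, 9, 6, 6, 6, 6, 6, 6, 6]
(44, -40) pred c [285. 140.] rows 110.0 168.0 cols 270.0 300.0
  row [11, 8, 16, 16, 11, 11, 11, 11, 11, 8, 11, 11, 11, 11, 11, 11, 9, 11, 16, 11, 11, 11, 11, 11, 9]
  col [16, 16, 16, 16, 16, 16, 16, 16, 15, 16, 10, 11, 11, 11, 11, 11, 11, 11, 11, 11, 11, 9, 15, 14, 10, 6, 6, 6, 6, 6, 6, 6]
chg [([[265.0, 224.0]], np.uint8(99)), ([[234.0, 221.0]], np.uint8(89)), ([[269.0, 190.0]], np.uint8(95)), ([[238.0, 187.0]], np.uint8(97))]
160  17 17 17 17 17 17 17 17 17 23 23 23 23 23 23 23 23 23 23 23
164  18 18 18 18 18 18 18 18 18 22  7  6  6  6 21 23 23 23 23 23
168  17 17 17 17 16 16 17 17 16  8  7  7  7  7  6  6 20 23 22 22
172  17 17 17 17  7  7  7  7  8  8  8  8  7
[... 4190 characters left out ...]
1 11 11 11 11 11 11 15 11 11 11 11 11 11 11 15 11 11 11  5 11 17 18 18 19 19
156  13 13 13 14  8 15 11 11 11 11 11 11 11 10 15 11 11 11 11 11 11 11 15 11 11 11  5 17 19 18 18 18 18
162  15 14 14 14  8 15 13 11 11 11 11 11 11 11 15 11 11 11 11 11 11 11 15 11 11 11  4 17 17 17 17 13 13
168  14 14 14 14  9 15 13 13 13 12 13 13 13 12 15 12 13 12 12 12 11 11 14 11 11 11  4 17 18 19 19 14 14
174  14 14 14 14  9 15 15 15 15 15 15 15 15 15 15 15 15 15 15 15 15 15 11 11 11 11  4 19 19 19 19 14 14
180  14 14 14 14 11 11 11  9  9 10 10 10 11 11 11 11 11 11 11 11 11 11 10 10 11 11 11 19 19 19 19 15 15
186  14 14 14 14  6  6  6  6  6  6  6  6  6  6  6  6  6  6  6  6  6  6  6  6  6  6  6 17 19 19 19 15 15
```

Emit:
drive_tool(
  motion=[
    [[-25,2,0],[0,0,0]],
    [[-30,0,0],[0,0,0]],
    [[0,0,0],[0,0,0]],
    [[0,0,30],[0,0,0]],
    [[0,0,40],[0,0,0]],
  ],
  gripper=0.0,
)

```text
time_s: 40.95
position: [0.7091, -0.2027, 0.2378]
tcp_rot: [[-0.998, 0.059, 0.006], [0.059, 0.998, -0.003], [-0.006, -0.003, -1.0]]
force: [0.4, -0.6, 0.2]
opening: 0.337
grasp_force: 0.0
```

Emit:
drive_tool(
  motion=[
    [[0,0,40],[0,0,0]],
    [[0,0,25],[0,0,0]],
    [[0,0,0],[0,0,0]],
    [[0,0,0],[0,0,0]],
  ],
)

```text
time_s: 41.35
position: [0.7078, -0.2024, 0.1706]
tcp_rot: [[-0.998, 0.06, 0.0], [0.06, 0.998, -0.0], [-0.0, -0.0, -1.0]]
force: [0.8, 0.1, -0.2]
opening: 0.027
grasp_force: 0.0
```

```bash
cat > path2.py <<'E'
from h import *
from path import P
def F(s=None):
    s=s or read_state(); w=s["position"]+s["tcp_rot"]@np.array([9.5,0,-39])/1000
    a=np.radians(-3.45); d=w[:2]-[.5345,-.199]
    return np.array([d[0]*np.cos(a)+d[1]*np.sin(a), w[2]])*1000, (-d[0]*np.sin(a)+d[1]*np.cos(a))*1000
def plan(start,th0,n,dend=188,thend=.02):
    prev=start; out=[]
    for th in np.linspace(th0,thend,n):
        d=165+(dend-165)*np.clip((1.0-th)/.8,0,1); p=P(th,d); v=p-prev; prev=p
        out.append([float(round(-v[0],1)),0,float(round(-v[1],1))])
    for i in range(0,n,5): print(out[i:i+5])
E
python3 -c "
from path2 import *
st();f,y=F();print(f,y);plan(f,1.62,28)"
```

```text
t41.4 tcp [ 707.8496 -202.4466  170.6006] head 176.6 F [ 0.7954  0.1201 -0.1559] op 0.027 gf 0.0 q [ -25.   40.   65.   -0.   75. -111.]
[163.7417 209.6004] 6.9898284311199195
[[47.6, 0, -0.7], [9.8, 0, -0.8], [9.8, 0, -0.2], [9.8, 0, 0.4], [9.7, 0, 1.0]]
[[9.7, 0, 1.5], [9.6, 0, 2.1], [9.4, 0, 2.7], [9.3, 0, 3.2], [9.0, 0, 3.8]]
[[8.8, 0, 4.3], [9.1, 0, 4.0], [9.3, 0, 4.0], [9.2, 0, 4.6], [8.9, 0, 5.2]]
[[8.7, 0, 5.8], [8.4, 0, 6.4], [8.1, 0, 6.9], [7.7, 0, 7.5], [7.3, 0, 8.0]]
[[6.8, 0, 8.5], [6.4, 0, 9.0], [5.9, 0, 9.5], [5.3, 0, 9.9], [4.7, 0, 10.3]]
[[2.4, 0, 10.9], [1.8, 0, 11.0], [1.1, 0, 11.1]]
```

Emit:
drive_tool(
  motion=[
    [[10,0,0],[0,0,0]],
    [[10,0,0],[0,0,0]],
    [[10,0,0],[0,0,0]],
    [[10,0,0],[0,0,0]],
    [[8,0,0],[0,0,0]],
  ],
)

```text
time_s: 41.85
position: [0.6601, -0.2, 0.1707]
tcp_rot: [[-0.998, 0.06, 0.002], [0.06, 0.998, -0.001], [-0.002, -0.001, -1.0]]
force: [0.3, -0.4, 1.6]
opening: 0.005
grasp_force: 0.7
```

Emit:
drive_tool(
  motion=[
    [[9.8,0,-0.6],[0,0,0]],
    [[9.8,0,-0.2],[0,0,0]],
    [[9.8,0,0.4],[0,0,0]],
    [[9.7,0,1],[0,0,0]],
    [[9.7,0,1.5],[0,0,0]],
  ],
)

```text
time_s: 42.35
position: [0.6108, -0.1968, 0.1673]
tcp_rot: [[-0.998, 0.06, -0.0], [0.06, 0.998, 0.0], [0.0, 0.0, -1.0]]
force: [1.4, -0.7, 1.2]
opening: 0.003
grasp_force: 0.8
```

Emit:
drive_tool(
  motion=[
    [[9.6,0,2.1],[0,0,0]],
    [[9.4,0,2.7],[0,0,0]],
    [[9.3,0,3.2],[0,0,0]],
    [[9,0,3.8],[0,0,0]],
    [[8.8,0,4.3],[0,0,0]],
  ],
)

```text
time_s: 42.85
position: [0.5649, -0.1939, 0.1508]
tcp_rot: [[-0.998, 0.06, -0.0], [0.06, 0.998, 0.0], [0.0, 0.0, -1.0]]
force: [2.6, 0.3, -0.2]
opening: 0.005
grasp_force: 0.7
```

```bash
python3 -c "
from path2 import *
st();f,y=F();print(f,y);plan(f,.9,14);snap('scene','pics/s25.png')"
```

```text
t42.9 tcp [ 564.8728 -193.9215  150.8002] head 176.6 F [ 2.6239  0.3303 -0.2364] op 0.005 gf 0.7 q [ -30.   30.   88.    0.   62. -116.]
[ 20.522  189.8026] 6.880439710789752
[[19.0, 0, 6.1], [10.4, 0, 5.4], [10.1, 0, 6.2], [9.8, 0, 7.0], [9.3, 0, 7.7]]
[[8.9, 0, 8.4], [8.4, 0, 9.1], [7.8, 0, 9.8], [7.1, 0, 10.4], [6.5, 0, 11.0]]
[[5.7, 0, 11.5], [3.7, 0, 12.2], [2.2, 0, 12.5], [1.4, 0, 12.7]]
```

Emit:
drive_tool(
  motion=[
    [[9.5,0,3],[0,0,0]],
    [[9.5,0,3],[0,0,0]],
    [[10.4,0,5.4],[0,0,0]],
    [[10.1,0,6.2],[0,0,0]],
    [[9.8,0,7],[0,0,0]],
  ],
)

```text
time_s: 43.4
position: [0.5158, -0.1912, 0.1264]
tcp_rot: [[-0.998, 0.06, 0.0], [0.06, 0.998, -0.0], [-0.0, -0.0, -1.0]]
force: [1.3, -0.4, 1.0]
opening: 0.005
grasp_force: 0.6
```

Emit:
drive_tool(
  motion=[
    [[9.3,0,7.7],[0,0,0]],
    [[8.9,0,8.4],[0,0,0]],
    [[8.4,0,9.1],[0,0,0]],
    [[7.8,0,9.8],[0,0,0]],
    [[0,0,0],[0,0,0]],
  ],
)

```text
time_s: 43.9
position: [0.4793, -0.188, 0.0903]
tcp_rot: [[-0.998, 0.06, -0.005], [0.06, 0.998, 0.003], [0.005, 0.002, -1.0]]
force: [0.2, 0.1, 1.8]
opening: 0.005
grasp_force: 0.6
```

```bash
python3 -c "
from path2 import *
st();f,y=F();print(f,y,'th',np.arctan2(f[1]-56,98-f[0]));plan(f,.35,8)
S,im=snap('scene','pics/s26.png')
def pt(x,y,th,d): p=P(th,d);return case(p[0],y,p[1])
print([proj(S,pt(0,yy,.38,196)).round(0).tolist() for yy in(-100,100)])
g=im.max(2)
for r in range(150,230,4): print(r,''.join('%3d'%(v//10) for v in g[r,160:300:5]))"
```

```text
t43.9 tcp [ 479.3147 -188.049    90.2532] head 176.6 F [0.199  0.0695 1.787 ] op 0.005 gf 0.6 q [ -34.   30.  103.   -0.   48. -120.]
[-65.0554 129.2986] 7.51920115327485 th 0.4224644118804694
[[6.1, 0, 10.9], [4.5, 0, 7.6], [4.2, 0, 7.9], [3.8, 0, 8.2], [2.3, 0, 8.6]]
[[1.7, 0, 8.7], [1.3, 0, 8.8], [0.9, 0, 8.8]]
[[[196.0, 175.0]], [[274.0, 201.0]]]
150   6  4 11  5  2  2  1  1  0  1  1  1  1  1  6  3  1  3  9 15 13 10 15 15 15 15 15 15
154   4 11  7 10  0  1  0  1  2  1  0  0  1  4  6  2  8  3  2  2  3  4  3 15 15 15 15 16
158  11  8 15 15  3  4  1 14 15  7  2  1  1  3  2  3  3 10  8  3  3  4  2 15 16 15 15 15
162  10 14 15 15  8  1  5  7 12  3  5  7  4  1  2  3  3  3  3  3  3  3  2 15 16 15 15 16
166  12 15 16 15 14 11 14 12  6  2  3  7  2  6  6  2  1  3  3  3  3  2  4 14 14 14 15 15
170  16 15 15 15 15 15 15 15 13  1  1  5  2  3  3  3  6  3  4  3  2  1  6 15 15 15 14 14
174  15 15 15 15 15 15 15  8 13 14  8  9  1  1  9  4 14  6  1  2  1  2 15 15 15 15 15 15
178  22 23 22 22 22 22 19  7  7  7 15 22  5  1  4  3  5  6  0  1  1 16 17 17 17 17 17 16
182  21 21 22 22 23 23  7  7  7  7 
[... 332 characters left out ...]
22 23  9  7  6  1  1  1  1  1  1  4  6 10 10 10 10 10 10 11 18 22 22 22 22 22
202  21 16 23 19  7  6  3  1  1  1  1  1  2  2  2  4  9 10 10 10 10 10 10 13 23 23 23 23
206  17 16 21  9  7  6  1  1  1  1  1  2  2  2  2  2  2  3  8 10 10 10 10 18 23 23 23 23
210  14 10 15  6  7  4  1  1  1  1  2  2  2  2  2  2  2  2  2  5 10 11 12 23 23 23 23 23
214  10 10 11 10 10  2  1  1  1  2  2  2  2  2  2  2  2  2  2 10 10 10 15 23 23 23 22 22
218  15 14 10 10  7  2  1  2  2  2  2  2  2  2  2  2  2  2  3 10 11 11 23 23 23 23 23 23
222  14 11 10 10  2  2  2  2  2  2  2  2  2  2  1  2  2  2  9 10 10 10  8 20 23 23 23 22
226  15 10 11  9  1  2  2  2  2  2  2  1  2  2  2  2  2  2 10 11 11  5  4  4  7 23 23 23
```

Emit:
drive_tool(
  motion=[
    [[4,0,7],[0,0,0]],
    [[4,0,7.5],[0,0,0]],
    [[4,0,7.5],[0,0,0]],
    [[4,0,8],[0,0,0]],
    [[3.5,0,8],[0,0,0]],
  ],
)

```text
time_s: 44.45
position: [0.4625, -0.188, 0.053]
tcp_rot: [[-0.998, 0.06, 0.0], [0.06, 0.998, -0.0], [-0.0, -0.0, -1.0]]
force: [1.7, 0.1, 1.8]
opening: 0.001
grasp_force: 0.7
```

Emit:
drive_tool(
  motion=[
    [[2.5,0,8],[0,0,0]],
    [[1.5,0,8],[0,0,0]],
    [[1,0,5],[0,0,0]],
    [[0,0,0],[0,0,0]],
    [[0,0,0],[0,0,0]],
  ],
)

```text
time_s: 44.95
position: [0.4571, -0.1873, 0.0325]
tcp_rot: [[-0.998, 0.06, -0.001], [0.06, 0.998, 0.001], [0.001, 0.001, -1.0]]
force: [-0.3, -0.8, 1.8]
opening: 0.002
grasp_force: 0.8
```

```bash
python3 -c "
from path2 import *
st();print(F())"
```

```text
t45.0 tcp [ 457.1099 -187.3489   32.4964] head 176.6 F [-0.2647 -0.8096  1.8032] op 0.002 gf 0.8 q [ -35.   35.  108.   -0.   37. -122.]
(array([-87.3936,  71.5103]), np.float64(6.938937969004221))
```

Emit:
drive_tool(
  motion=[
    [[1,0,5],[0,0,0]],
    [[0,0,5],[0,0,0]],
    [[0,0,3],[0,0,0]],
    [[0,0,0],[0,0,0]],
  ],
)

```text
time_s: 45.35
position: [0.4563, -0.1874, 0.0194]
tcp_rot: [[-0.998, 0.06, -0.001], [0.06, 0.998, 0.0], [0.001, 0.0, -1.0]]
force: [0.4, 0.3, 1.1]
opening: 0.003
grasp_force: 0.0
```

Emit:
drive_tool(
  motion=[
    [[0,0,1],[0,0,0]],
    [[0,0,1],[0,0,0]],
    [[0,0,0],[0,0,0]],
  ],
)

```text
time_s: 45.65
position: [0.4567, -0.1876, 0.0176]
tcp_rot: [[-0.998, 0.06, -0.0], [0.06, 0.998, 0.0], [0.0, 0.0, -1.0]]
force: [-1.0, 0.5, 2.2]
opening: 0.004
grasp_force: 0.8
```

Emit:
drive_tool(
  motion=[
    [[0,0,0.5],[0,0,0]],
    [[0,0,0.5],[0,0,0]],
    [[0,0,0],[0,0,0]],
  ],
)

```text
time_s: 45.95
position: [0.4567, -0.1876, 0.0169]
tcp_rot: [[-0.998, 0.06, 0.0], [0.06, 0.998, -0.0], [-0.0, -0.0, -1.0]]
force: [-0.7, 0.7, 4.1]
opening: 0.009
grasp_force: 2.2
```

Force is rising; press further in small steps.

Emit:
drive_tool(
  motion=[
    [[0,0,0.8],[0,0,0]],
    [[0,0,0.8],[0,0,0]],
    [[0,0,0],[0,0,0]],
  ],
)

```text
time_s: 46.25
position: [0.4567, -0.1876, 0.0158]
tcp_rot: [[-0.998, 0.06, 0.0], [0.06, 0.998, -0.0], [-0.0, -0.0, -1.0]]
force: [-1.3, 1.8, 9.4]
opening: 0.009
grasp_force: 5.2
```

Emit:
drive_tool(
  motion=[
    [[0,0,0.8],[0,0,0]],
    [[0,0,0.8],[0,0,0]],
    [[0,0,0],[0,0,0]],
  ],
)

```text
time_s: 46.55
position: [0.4566, -0.1876, 0.0149]
tcp_rot: [[-0.998, 0.06, 0.0], [0.06, 0.998, -0.0], [-0.0, -0.0, -1.0]]
force: [-3.9, 1.6, 15.8]
opening: 0.001
grasp_force: 8.0
```

Emit:
drive_tool(
  motion=[
    [[0,0,0.8],[0,0,0]],
    [[0,0,0.6],[0,0,0]],
    [[0,0,0],[0,0,0]],
  ],
)

```text
time_s: 46.85
position: [0.4566, -0.1876, 0.014]
tcp_rot: [[-0.998, 0.059, 0.001], [0.059, 0.998, -0.001], [-0.001, -0.001, -1.0]]
force: [-3.2, 1.5, 20.5]
opening: 0.008
grasp_force: 10.4
```

Emit:
drive_tool(
  motion=[
    [[0,0,-3],[0,0,0]],
    [[0,0,-3],[0,0,0]],
    [[0,0,-2],[0,0,0]],
    [[0,0,0],[0,0,0]],
    [[0,0,0],[0,0,0]],
  ],
)

```text
time_s: 47.35
position: [0.4567, -0.1876, 0.0198]
tcp_rot: [[-0.998, 0.06, -0.0], [0.06, 0.998, 0.0], [0.0, 0.0, -1.0]]
force: [-0.4, 0.8, 0.0]
opening: 0.004
grasp_force: 0.0
```

```bash
python3 -c "
from path2 import *
st();print(F());snap('scene','pics/s27.png')"
```

```text
t47.4 tcp [ 456.6541 -187.5557   19.7589] head 176.6 F [-0.4218  0.8472  0.0023] op 0.004 gf 0.0 q [ -35.   36.  108.    0.   36. -122.]
(array([-87.8801,  58.7621]), np.float64(6.726148233468737))
```

Emit:
drive_tool(
  motion=[
    [[0,0,-5],[0,0,0]],
    [[0,0,-10],[0,0,0]],
    [[0,0,-30],[0,0,0]],
    [[0,0,-40],[0,0,0]],
    [[0,0,-45],[0,0,0]],
  ],
)

```text
time_s: 47.9
position: [0.4558, -0.187, 0.1514]
tcp_rot: [[-0.998, 0.06, -0.002], [0.06, 0.998, 0.001], [0.002, 0.001, -1.0]]
force: [1.1, -1.0, -1.4]
opening: 0.006
grasp_force: 0.0
```

```bash
python3 -c "
from path2 import *
st();S,im=snap('scene','pics/s28.png');o=cv2.imread('pics/scene0.png')
for nm,i in(('start',o),('now',im)):
  for x in(-44,44):
    for y in(-40,40):
      u,v=proj(S,chg(x,y,66))[0].round().astype(int); print(nm,x,y,(u,v),i[v-3:v+4,u-3:u+4].reshape(-1,3).mean(0).round(0))
for X in((-95,100,56),(-95,60,56),(90,100,56)):
  u=proj(S,case(*X))[0].astype(int)
  A=[cv2.cvtColor(q,6)[u[1]-10:u[1]+10,u[0]-12:u[0]+12].astype(float) for q in(o,im)]
  print(X,cv2.phaseCorrelate(A[0],A[1],cv2.createHanningWindow((24,20),cv2.CV_64F)),np.abs(A[0]-A[1]).mean())
print('chg pack profile')
for x in(-44,44):
  a=[proj(S,chg(x,y,66))[0].round().astype(int) for y in range(-70,75,5)];print(x,[int(im[v,u].max())//10 for u,v in a])
  a=[proj(S,chg(x+t,40,66))[0].round().astype(int) for t in range(-45,50,5)];print(x,[int(im[v,u].max())//10 for u,v in a])
b=proj(S,chg(-124,-13.9,64.8))[0];print(b);rel(-124,-52,60,chg,176.55)
"
```

```text
t47.9 tcp [ 455.8316 -187.0222  151.3532] head 176.6 F [ 1.1429 -0.9938 -1.3811] op 0.006 gf 0.0 q [ -35.   23.  103.    0.   55. -122.]
start -44 -40 (np.int64(374), np.int64(262)) [ 83.  89. 101.]
start -44 40 (np.int64(411), np.int64(275)) [29. 35. 41.]
start 44 -40 (np.int64(355), np.int64(291)) [ 84.  90. 102.]
start 44 40 (np.int64(394), np.int64(306)) [33. 36. 41.]
now -44 -40 (np.int64(374), np.int64(262)) [33. 36. 42.]
now -44 40 (np.int64(411), np.int64(275)) [ 89.  95. 108.]
now 44 -40 (np.int64(355), np.int64(291)) [36. 38. 43.]
now 44 40 (np.int64(394), np.int64(306)) [ 89.  96. 108.]
(-95, 100, 56) ((-0.015330348606029887, 0.2404312575761267), 0.9158444747362325) 2.9210465442808418
(-95, 60, 56) ((0.07041626286319236, -0.08192634183137848), 0.9805124872215781) 2.624844426847011
(90, 100, 56) ((0.09367691887609375, 0.08155795052817538), 0.8740171760027481) 2.0094975835795506
chg pack profile
-44 [15, 10, 4, 4, 3, 4, 4, 4, 4, 4, 4, 3, 3, 4, 4, 2, 2, 2, 3, 8, 10, 10, 10, 10, 10, 10, 9, 7, 3]
-44 [7, 5, 7, 9, 8, 10, 10, 10, 10, 10, 10, 10, 10, 9, 10, 10, 7, 5, 9]
44 [14, 10, 4, 4, 3, 4, 4, 4, 4, 4, 3, 2, 2, 4, 3, 2, 2, 2, 3, 7, 10, 10, 10, 10, 10, 11, 9, 7, 3]
44 [7, 9, 9, 10, 9, 10, 10, 10, 10, 10, 10, 10, 10, 9, 10, 10, 5, 7, 10]
[401.217  241.3425]
shift [ 73.9 320.8  98.6]
```

Emit:
drive_tool(
  motion=[
    [[0,35,0],[0,0,0]],
    [[15,40,0],[0,0,0]],
    [[15,40,0],[0,0,0]],
    [[15,40,0],[0,0,0]],
    [[15,40,0],[0,0,0]],
  ],
)

```text
time_s: 48.45
position: [0.4078, 0.012, 0.1507]
tcp_rot: [[-0.998, 0.061, 0.001], [0.061, 0.998, -0.0], [-0.001, -0.0, -1.0]]
force: [1.2, 0.6, -0.8]
opening: 0.008
grasp_force: 0.0
```

Emit:
drive_tool(
  motion=[
    [[15,40,0],[0,0,0]],
    [[0,40,0],[0,0,0]],
    [[0,35,0],[0,0,0]],
    [[0,0,0],[0,0,0]],
    [[0,0,0],[0,0,0]],
  ],
)

```text
time_s: 48.95
position: [0.4002, 0.1268, 0.1505]
tcp_rot: [[-0.998, 0.057, 0.001], [0.057, 0.998, -0.0], [-0.001, -0.0, -1.0]]
force: [0.1, -0.9, -0.0]
opening: 0.005
grasp_force: 0.0
```

```bash
python3 -c "
from h import *
st();rel(-124,-52,60,chg,175.8)
"
```

```text
t49.0 tcp [400.2317 126.7876 150.4732] head 176.7 F [ 0.0774 -0.8959 -0.0472] op 0.005 gf 0.0 q [  2.  18. 112.  -0.  50. -84.]
shift [-5.2  8.3 90.5]
```

Emit:
drive_tool(
  motion=[
    [[-5,7,35],[0,0,0]],
    [[0,0,35],[0,0,0]],
    [[0,0,35],[0,0,0]],
    [[0,0,30],[0,0,0]],
    [[0,0,0],[0,0,0]],
  ],
)

```text
time_s: 49.45
position: [0.4035, 0.1314, 0.0125]
tcp_rot: [[-0.998, 0.062, -0.008], [0.062, 0.998, -0.001], [0.008, -0.001, -1.0]]
force: [-0.7, 0.3, 0.8]
opening: 0.001
grasp_force: 0.0
```

```bash
python3 -c "
from h import *
st();rel(-124,-21,11,chg,175.8)
"
```

```text
t49.5 tcp [403.4543 131.3678  12.471 ] head 176.4 F [-0.7428  0.285   0.7605] op 0.001 gf 0.0 q [  3.  35. 118.  -0.  28. -84.]
shift [-2.3 34.5  1.5]
```

Now push the ball to +y: about 45 mm in total.

Emit:
drive_tool(
  motion=[
    [[-2,8,1],[0,0,0]],
    [[0,8,0],[0,0,0]],
    [[0,8,0],[0,0,0]],
    [[0,6,0],[0,0,0]],
    [[0,5,0],[0,0,0]],
  ],
)

```text
time_s: 49.95
position: [0.4105, 0.1687, 0.0151]
tcp_rot: [[-0.998, 0.059, 0.002], [0.059, 0.998, 0.0], [-0.002, 0.0, -1.0]]
force: [0.1, -1.4, 1.2]
opening: 0.008
grasp_force: 0.3
```

Emit:
drive_tool(
  motion=[
    [[0,4,0],[0,0,0]],
    [[0,4,0],[0,0,0]],
    [[0,3,0],[0,0,0]],
    [[0,0,0],[0,0,0]],
  ],
)

```text
time_s: 50.35
position: [0.4105, 0.1792, 0.014]
tcp_rot: [[-0.998, 0.059, -0.0], [0.059, 0.998, 0.0], [0.0, 0.0, -1.0]]
force: [-0.5, -0.0, -0.1]
opening: 0.003
grasp_force: 0.0
```

```bash
python3 -c "
from h import *
st();rel(-124,-8,11,chg,175.8)
"
```

```text
t50.4 tcp [410.469  179.1698  14.0224] head 176.6 F [-0.5167 -0.0446 -0.0757] op 0.003 gf 0.0 q [  9.  35. 115.   0.  30. -77.]
shift [ 1.2 -0.7  3. ]
```

Emit:
drive_tool(
  motion=[
    [[0,-12,0],[0,0,0]],
    [[0,-25,0],[0,0,0]],
    [[0,0,-40],[0,0,0]],
    [[0,0,-45],[0,0,0]],
    [[0,-20,-45],[0,0,0]],
  ],
)

```text
time_s: 50.85
position: [0.4064, 0.1215, 0.1449]
tcp_rot: [[-0.998, 0.059, -0.002], [0.059, 0.998, 0.0], [0.002, 0.0, -1.0]]
force: [1.2, -0.4, -0.4]
opening: 0.006
grasp_force: 0.0
```

Emit:
drive_tool(
  motion=[
    [[0,-45,-45],[0,0,0]],
    [[0,-45,0],[0,0,0]],
    [[0,-45,0],[0,0,0]],
    [[0,0,0],[0,0,0]],
    [[0,0,0],[0,0,0]],
  ],
)

```text
time_s: 51.35
position: [0.3988, -0.0047, 0.1793]
tcp_rot: [[-0.998, 0.064, -0.001], [0.064, 0.998, 0.001], [0.001, 0.0, -1.0]]
force: [0.1, -0.1, -0.7]
opening: 0.005
grasp_force: 0.0
```

```bash
python3 -c "
from h import *
st();S,im=snap('scene','pics/s30.png');o=cv2.imread('pics/scene0.png')
for t in(-.45,.45): print(t,proj(S,chg(-124,32*np.sin(t),36+32*np.cos(t))).round(1),'pivot',proj(S,chg(-124,0,36)).round(1))
for nm,i in(('start',o),('now',im)):
  print(nm)
  for r in range(232,262,2): print(r,''.join('%3d'%(v//10) for v in i.max(2)[r,390:424:2]))
for x in(-44,44):
  for y in(-40,40):
    u,v=proj(S,chg(x,y,66))[0].round().astype(int); print(x,y,im[v-3:v+4,u-3:u+4].reshape(-1,3).mean(0).round(0))
for X in((-95,100,56),(-95,60,56),(-80,-95,56),(90,100,56)):
  u=proj(S,case(*X))[0].astype(int)
  A=[cv2.cvtColor(q,6)[u[1]-10:u[1]+10,u[0]-12:u[0]+12].astype(float) for q in(o,im)]
  print(X,cv2.phaseCorrelate(A[0],A[1],cv2.createHanningWindow((24,20),cv2.CV_64F))[0],np.abs(A[0]-A[1]).mean())
"
```

```text
t51.4 tcp [398.8466  -4.6513 179.2567] head 176.3 F [ 0.0897 -0.0973 -0.65  ] op 0.005 gf 0.0 q [ -17.   13.  113.    0.   54. -103.]
-0.45 [[401.2 241.3]] pivot [[406.2 253.2]]
0.45 [[413.7 245.6]] pivot [[406.2 253.2]]
start
232  21 21 21 21 21 22 22 22 20 16 14 13 14 14 14 14 13
234  22 21 21 21 21 21 21 21 21 17 14 14 14 14 13 13 14
236  22 22 22 22 21 21 21 21 21 19 15 14 14 14 14 14 14
238  20 21 21 21 21 20 19 21 21 21 20 19 18 17 16 16 14
240  11 16 19 20 19 13 15 19 21 21 21 21 21 21 21 21 20
242   6  7  8 12 13  9 12 17 20 21 21 21 21 21 21 21 21
244   6  6  6  5  4  4  8 15 19 20 21 20 20 20 21 21 21
246   6  6  6  4  4  4  6 11 10 12 17 20 21 21 21 20 20
248   5  6  5  4  4  4  4  9 10  4  5  9 14 19 21 21 21
250   4  4  3  3  3  4  4  7 11  7  5  4  4  6 10 14 19
252   4  4  3  3  3  3  5  6  9  8  8  6  4  4  4  4  6
254   5  4  4  4  4  3  7  9  6  7 11  7  4  4  4  4  5
256   6  4  4  4  4  4  4  7  9 10  9  4  4  4  4  4  6
258   5  4  4  4  4  4  4  4  4  5  4  4  4  4  4  6  6
260   4  4  4  4  4  4  4  4  4  4  4  4  4  4  4  6  6
now
232  22 22 22 22 22 22 22 22 
[... 509 characters left out ...]
  6  5  4  6 10 15 20
252   3  3  2  2  3  3  6  6  5  6  8  6  4  4  4  4  6
254   4  4  3  3  3  3  7  9  6  7 11  7  4  4  4  4  5
256   4  4  4  4  4  4  5  8 10 11 10  5  4  4  4  5  6
258   4  4  4  4  4  4  4  4  5  5  4  4  4  4  4  6  7
260   4  4  4  4  4  4  4  4  4  4  4  4  4  4  5  7  6
-44 -40 [33. 36. 41.]
-44 40 [ 88.  95. 107.]
44 -40 [35. 38. 43.]
44 40 [ 88.  95. 107.]
(-95, 100, 56) (0.015062366473888034, 0.05409902092299035) 2.550810315856587
(-95, 60, 56) (0.0049256805631205935, 0.037582888878104015) 2.290243333878996
(-80, -95, 56) (0.06889020915110855, -0.19009670591831807) 8.381048063272448
(90, 100, 56) (0.08626656729517457, -0.16363566132380925) 1.7633941335212013
```

```bash
python3 -c "
from rig import hand_in
print(hand_in())"
```

```text
the job is handed in; nothing more can be done
None
```

The job is done and handed in: the lid was eased open, both charged packs are in the case and both spent packs in the charger, the lid is shut and caught, and the charger, already off at the start, is switched on.

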